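Weigh the jar: add the counterweight and float the beam level

TASK

Balance the jar of beads on the counter scale: put the brass ring weight over the pin of the empty pan, right down on the pan, then push the small rider with the red fin along its bar until the beam, touched by nothing, floats level and still. The scale is delicate: work with light contact only, push the rider from the side and never clamp it or ram it, and leave the jar standing on its pan and the things around where they are.

Things in the scene. Friction and masses are not known exactly. Their poses are not given: they have to be found in the camera images.
- scale: counter scale, green base 110 x 250 mm fixed on the table; origin on the table under its middle, x axis to the back, y along the beam to the jar pan, z up. Beam pivot 45 mm above the origin; round pans 150 mm either side (jar pan steel at +y, weight pan brass with a pin at -y) stay horizontal as the beam tips. Needle and dial at the middle reach 130 mm high. More than 25 N of contact strains it.
- beam (a joint): tilt of the beam in rad: 0 level, positive jar side down, weight pan up; stops at -0.1 and +0.1; starts at +0.1. Off the stops it floats at an angle proportional to the imbalance (0.25 N m per rad), settling in about 2 s. The empty weight pan sinks when pressed with about 3 N; with the weight on, the jar side still stays low until the rider is slid.
- rider (a joint): place of the rider on its bar in m: 0 at the jar end, grows towards the weight pan (scale -y), end stop at 0.12; starts near 0, stays where it is left. A sideways push of about 1.5 N moves it. It weighs 100 g: 10 mm of travel turns the floating beam by about -0.04 rad. The balance point lies between about 0.02 and 0.10, depending on the jar.
- rider_fin (a point): centre of the free part of the rider's upright red fin (12 mm along the bar, 16 mm across); the fin's top is 18 mm above, the brass block (22 mm along the bar, 24 mm across) 23 mm below this point, the bar's axis 34 mm below. The bar is parallel to the beam, 90 mm in front of the pivot (scale x = -90 mm), and tips with it. Axes: y along the bar towards the jar pan.
- weight_centre (a point): centre, half-way up, of the loose brass ring weight standing on the table: 40 mm outer diameter, 34 mm high, with a straight 12 mm through hole along z; 320 g
- weight_pan_top (a point): centre of the top of the weight pan (flat, green felt, 44 mm radius, 76 mm above the table when level). A 9 mm diameter upright pin, 42 mm high, end chamfered by 1.3 mm, stands on the pan, NOT exactly at this point: up to 4 mm off it along x and along y, otherwise each time, so it must be found by feel or sight. A seated weight has its centre 17 mm above this point.
- jar_pan_top (a point): centre of the top of the jar pan
- bail_jar: closed glass jar of coloured beads standing on the jar pan, 72 mm across, 112 mm high; origin at the centre of its underside. Its mass is not known exactly: 320 g within 8 per cent
- weight: the brass ring weight; origin at the centre of its underside
- counter_bell: bystander: chrome counter bell, 80 mm across, 70 mm high; origin under its centre
- ring_box: bystander: dark blue ring box, 50 x 50 x 42 mm; origin under its centre
- note_pad: bystander: yellow block of slips, 63 x 63 x 27 mm; origin under its centre
Things that resemble listed ones, but are neither listed nor needed, are in the scene too. Of the things that look like the weight, the middle-sized one is meant.

How it is judged:
By the outcome, as a careful person would: the job done as asked, in the order asked, and still so for the second after the job is handed in, with the robot touching nothing.
It also fails if it takes over 72 s, if anything falls off the work surface, if the arm or the gripper's body presses on something with over 40 N, if the wrist force passes 120 N, or if a joint passes its speed limit or range.

ROBOT

A 6-joint arm with a two-finger parallel gripper is mounted at the origin on a cart in front of the work surface, level with it; the furniture and walls round the work are solid. World frame = base frame: x ahead of the robot, y to its left, z up, the work surface at z = 0. Lengths are in m, angles in rad, forces in N, time in s.
With the tool pointing down it reaches from about 0.275 to 0.825 m from the base axis. Payload 5.2 kg.
Tool frame: the origin (TCP) lies between the finger pads; the fingertips stand 11 mm ahead of it and the grasp point (between the pads) lies 8 mm behind it; z points along the fingers, y is the line along which they close (so a half turn about z gives the same grasp; the last joint's range is limited). The gripper opens to 93 mm and grips with 3 to 60 N. Pads are 15 mm wide; open, the fingers measure 128 mm over their backs; the gripper's body (75 mm by 188 mm) begins 65 mm behind the grasp point.
Start: joints at [-1.42, 0.259, 1.535, -0, 1.348, -0.203], TCP at [0.191, -0.516, 0.23] pointing down, gripper open.
Joint ranges: [-3.14, 3.14], [-0.91, 2.08], [0.19, 2.58], [-1.22, 4.36], [0.22, 2.71], [-3.12, 3.12]. Speed limits (rad/s): [2.57, 2.57, 3.14, 3.14, 3.14, 3.14].

INTERFACE

Orientations are given as a unit quaternion [w, x, y, z].
In Python, from cell import * gives the robot as it stands.
- The arm moves only by the tool carry_out, never from a script. Its argument "motion" is a list of rows, each an object with "xyz": the shift along the tool's x, y, z in m, a list of three; "rotation": the turn, a rotation vector about the tool's x, y, z in rad, a list of three. In form: [{"xyz": [x, y, z], "rotation": [wx, wy, wz]}, ...]. A call has 1 to 20 rows; each row shifts and turns the commanded pose from where the row before left it, along the tool's axes as they then stand; what a row does not reach is not made up. A row lasts 1/10 s, in which the tool goes at most 50 mm and 8.59 degrees, less where a joint would pass 70% of its speed; a pose out of reach is approached as far as the arm can. A call with a gripper value outside its range is refused whole. "fingers" is the opening, from 0 (shut) to 1 (fully open), set as the call begins (left out, the last holds). The fingers move at their own pace and stop on an object; "newtons" is the grip in N (left out, the last holds). Time passes only in rows, so rows that do not move let the fingers close. It gives the time, the measured TCP pose, the force, the opening and the grip force at its end, in the units of the state.
- read_state(): the state, without advancing time (a new reading comes with each control period).
- camera(name): name is "scene" or "top" or "wrist"; returns the picture (400x640x3 uint8, red, green, blue); there is no depth.
- camera_params(name): a dict with "vertical_fov" (degrees; the focal length in pixels is half the picture's height over the tangent of half this angle, whatever the lens; pixels are square), "cx", "cy" (the principal point, pixels), "dist_coeffs" ([k1, k2, p1, p2, k3] as OpenCV has them; the pictures are not rectified), "T" (4x4, takes a point from camera to world coordinates). Camera axes: x right, y up, looking along -z (the intrinsics and any distortion apply to the point x, -y, -z); pixel columns grow to the right and rows downward; lengths in m; the calibration is good to about 2 mm. A picture is of the moment at which its call begins: read the wrist's pose just before it. camera_params takes no time and is no camera call; for the wrist camera it gives the pose at the moment of the call.
- job_done(): hands the job in; it is judged then, once.
Trained networks look in the newest picture that a camera, given by its name, has taken for a name from the list of things; names that differ only in an ending like _2 or _b are one class to them, and where a whole thing is asked for, a point or a joint stands for the part that bears it (a point fixed in the world has none). Each returns a list of dicts, best first, with "conf" (0 to 1); they miss things now and then, are a little off and sometimes report something else, mostly with a low value. They report only what shows in the picture. A call takes as long as a camera call. They do not tell look-alikes from the thing itself.
- masks_of(thing, camera): "pixels" (400x640 bool, what is visible of it) and "box" ([left, top, width, height] in pixels, round what is visible of it).
- tip_of(thing, camera): "point" ([column, row] in pixels: a listed point, or the origin of a listed thing).
The state is a dict: "time": time; "joints": joint angles; "dq": joint speeds; "tau": joint torques, N m; "ee_pos": TCP position; "tcp_rot": TCP orientation; "contact_force": force on the tool from outside, world axes, zero at the start; "torque": the same for the moment, N m; "grip_width": finger opening in m; "grip_force": force on a finger pad.
Only numpy, scipy, OpenCV 4.12 (cv2) and the standard library are available. Lean on these libraries where they do the work, as an engineer would, in place of code of your own. Each camera call takes 0.05 s, during which the arm holds its last target. There are 200 camera calls.

## Working session

There is one attempt and no reset: what is moved stays moved. The work goes in short steps, Python scripts to look and compute and a tool call to move; the robot and the scene stay as the last step left them, time stands still between calls to the robot, and variables do not carry over. Pictures are saved under pics/ and viewed, at most 10 in all, crops included, and the job is handed in when it is done.

Besides the shell and the picture viewer there is one more tool, called after "Request:" by a JSON object that holds its "op" and its "data", one argument or row to a line. carry_out: Moves the arm, as the interface text tells. Its arguments: {"type":"object","properties":{"motion":{"type":"array","items":{"type":"object","properties":{"xyz":{"type":"array","items":{"type":"number"}},"rotation":{"type":"array","items":{"type":"number"}}}}},"fingers":{"type":"number"},"newtons":{"type":"number"}},"required":["motion"]}

```bash
mkdir -p pics
cat > h.py <<'E'
from cell import *
import numpy as np, cv2
from scipy.spatial.transform import Rotation as R
def cam(n):
    im=camera(n); return im, camera_params(n)
def K(p):
    f=200/np.tan(np.radians(p["vertical_fov"])/2)
    return np.array([[f,0,p["cx"]],[0,f,p["cy"]],[0,0,1]]),np.array(p["dist_coeffs"],float)
def ray(p,uv):
    k,d=K(p); q=cv2.undistortPoints(np.array([[uv]],float),k,d)[0,0]
    T=np.array(p["T"]); v=T[:3,:3]@np.array([q[0],-q[1],-1]); return T[:3,3],v/np.linalg.norm(v)
def atz(p,uv,z):
    o,v=ray(p,uv); return o+v*(z-o[2])/v[2]
def tri(l):
    A=0;b=0
    for p,uv in l:
        o,v=ray(p,uv);M=np.eye(3)-np.outer(v,v);A=A+M;b=b+M@o
    return np.linalg.solve(A,b)
def proj(p,X):
    k,d=K(p);T=np.array(p["T"]);c=T[:3,:3].T@(np.array(X)-T[:3,3]);c=c*[1,-1,-1]
    return cv2.projectPoints(c.reshape(1,1,3),np.zeros(3),np.zeros(3),k,d)[0].ravel()
def save(n,im): cv2.imwrite("pics/"+n+".png",im[:,:,::-1])
E
python3 - <<'E'
from h import *
P={}
a=[]
for n in("scene","top"):
    im,p=cam(n);P[n]=p;a.append(im);print(n,np.round(np.array(p["T"]),3).tolist(),p["vertical_fov"],p["dist_coeffs"])
    for t in("weight_centre","weight_pan_top","jar_pan_top","rider_fin","scale","bail_jar","counter_bell","ring_box","note_pad"):
        print(t,[(np.round(r["point"],1).tolist(),round(r["conf"],2)) for r in tip_of(t,n)][:4])
    save(n,im)
print(read_state())
E
```

```text
scene [[-0.58, 0.44, -0.685, -0.205], [-0.814, -0.336, 0.474, 0.345], [-0.022, 0.833, 0.553, 0.678], [0.0, 0.0, 0.0, 1.0]] 51.391121894386146 [-0.06223355  0.          0.          0.          0.        ]
weight_centre [([251.0, 260.0], 0.87), ([233.0, 291.0], 0.83), ([268.7, 284.8], 0.52), ([420.7, 212.9], 0.16)]
weight_pan_top []
jar_pan_top [([289.9, 222.2], 0.52)]
rider_fin []
scale []
bail_jar [([289.6, 224.1], 0.83), ([423.4, 212.4], 0.3)]
counter_bell [([214.1, 257.3], 0.68)]
ring_box []
note_pad [([421.0, 209.5], 0.79)]
top [[-0.009, 0.992, -0.129, 0.392], [-1.0, -0.007, 0.015, -0.164], [0.013, 0.129, 0.992, 1.484], [0.0, 0.0, 0.0, 1.0]] 44.91019102555848 [-0.09672608  0.          0.          0.          0.        ]
weight_centre [([239.0, 221.3], 0.71), ([236.9, 249.6], 0.57), ([211.6, 241.2], 0.56), ([365.5, 162.5], 0.53)]
weight_pan_top [([380.8, 194.6], 0.84), ([313.0, 238.1], 0.72)]
jar_pan_top [([276.7, 217.2], 0.58)]
rider_fin [([312.2, 240.8], 0.62)]
scale [([323.6, 209.2], 0.62)]
bail_jar [([368.3, 164.7], 0.74), ([276.9, 213.8], 0.56), ([276.4, 215.6], 0.48)]
counter_bell [([223.3, 195.4], 0.55)]
ring_box [([367.3, 164.0], 0.72)]
note_pad [([397.9, 254.2], 0.67)]
{'time': 1.0, 'joints': array([-1.41975936e+00,  2.58593122e-01,  1.53497179e+00, -2.23540113e-05,
        1.34800504e+00, -2.02777387e-01]), 'dq': array([ 1.55618106e-03,  7.19182970e-04, -2.62837173e-03, -1.91343714e-03,
        8.65456856e-05,  4.68037230e-04]), 'tau': array([-1.34043745e-03, -4.37214839e+01, -2.84311903e+01,  7.19431951e-02,
        3.12402751e-02, -1.86589926e-05]), 'ee_pos': array([ 0.19059173, -0.51593758,  0.22966779]), 'tcp_rot': array([ 1.10625551e-05,  9.84392258e-01,  1.75988299e-01, -1.11906917e-05]), 'contact_force': array([ 0.22945433, -1.14250499,  0.86547855]), 'torque': array([ 0.01663124,  0.00872492, -0.01233624]), 'grip_force': 0.0, 'grip_width': 0.0930484684694933}
```

Run:
```python
import cv2
a=cv2.imread("pics/top.png")[130:290,180:430];cv2.imwrite("pics/topc.png",cv2.resize(a,None,fx=3.2,fy=3.2,interpolation=2))
```

```text
(no output)
```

View pics/scene.png

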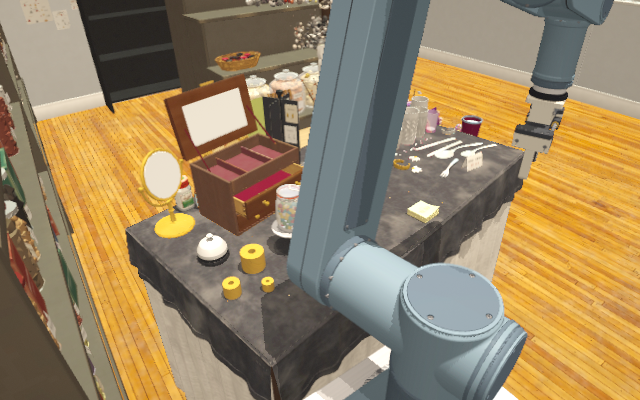

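View pics/topc.png

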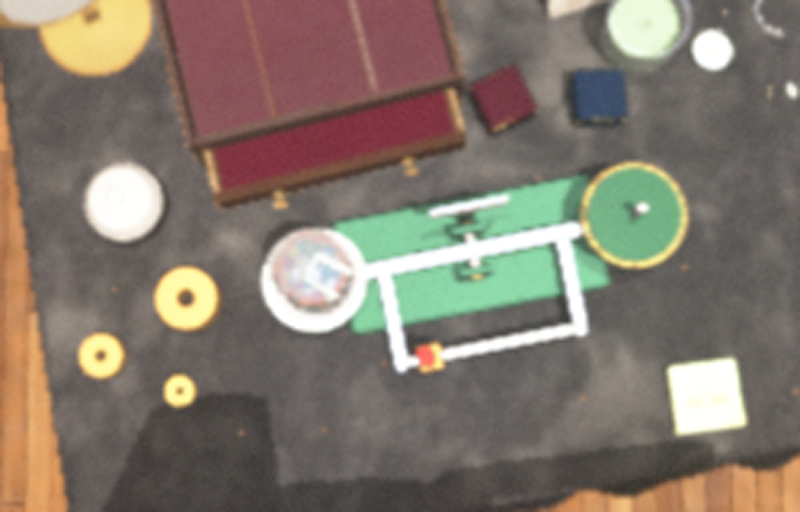

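Scene: mirror, jewellery box, jar, bell (212,248) and three rings at (251,260) large, (232,289) middle, (268,285) small. Top: the middle ring is at (211.6,241), jar pan (278,217), weight pan (378,197) with pin tip near (380.5,195), and the red fin at (313,241).

Run:
```python
from h import *
p=camera_params("top");s=camera_params("scene");f=lambda x:np.round(x,4).tolist()
print("w",f(atz(p,(211.6,241.2),.017)),f(tri([(p,(211.6,241.2)),(s,(233,291))])),"scene",f(atz(s,(233,291),.017)))
im=cv2.imread("pics/top.png")
# pan ellipse: brass+green region via mask
r=masks_of("weight_pan_top","top")
for q in r[:2]:
    m=q["pixels"].astype(np.uint8);c=cv2.findContours(m,0,1)[0];c=max(c,key=cv2.contourArea);print("panmask",q["box"],q["conf"],cv2.minEnclosingCircle(c))
for n,uv,z in(("pan",(378.3,197.2),.091),("pintip",(380,195.3),.133),("jar pan",(278,217.5),.061),("fin",(312.8,240.8),.1),("big",(238.4,223),.03),("small",(236,252),.02),("pad",(401,254),.02),("scale_mid_pivot",(328,207),.05),("bar L",(305.5,244),.045+.03),("bar R",(361,232.8),.075),("drawer",(250,194),.1)):
    print(n,f(atz(p,uv,z)))
```

```text
w [0.4523, 0.1264, 0.017] [0.4515, 0.126, 0.0077] scene [0.4407, 0.1272, 0.017]
panmask [363.3, 181.8, 27.9, 33.1] 0.9 ((378.0762634277344, 196.97457885742188), 16.10904312133789)
pan [0.5733, -0.3714, 0.091]
pintip [0.5733, -0.3701, 0.133]
jar pan [0.5191, -0.0777, 0.061]
fin [0.4481, -0.1793, 0.1]
big [0.5061, 0.0435, 0.03]
small [0.4193, 0.0515, 0.02]
pad [0.4087, -0.4467, 0.02]
scale_mid_pivot [0.5503, -0.2261, 0.05]
bar L [0.44, -0.1583, 0.075]
bar R [0.4711, -0.3204, 0.075]
drawer [0.5843, 0.0008, 0.1]
```

```bash
cat >> h.py <<'E'
def tool(d,st=None):
    st=st or read_state(); q=st["tcp_rot"]; return R.from_quat([q[1],q[2],q[3],q[0]]).inv().apply(d)
def goto(X):
    st=read_state(); d=np.array(X)-st["ee_pos"]; print("tool delta",np.round(tool(d,st),4),"len",round(np.linalg.norm(d),4),"at",np.round(st["ee_pos"],4),"t",st["time"])
E
python3 - <<'E'
from h import *
p=camera_params("wrist");st=read_state();q=st["tcp_rot"];r=R.from_quat([q[1],q[2],q[3],q[0]])
T=np.array(p["T"]);print(np.round(r.inv().apply(T[:3,3]-st["ee_pos"]),4),np.round(r.inv().as_matrix()@T[:3,:3],3).tolist(),p["vertical_fov"],p["dist_coeffs"])
goto((.50,-.37,.30))
E
```

```text
[ 0.0742 -0.0006 -0.1545] [[0.001, 0.963, 0.27], [1.0, -0.001, -0.001], [-0.0, 0.27, -0.963]] 61.408847325419536 [-0.06698686  0.          0.          0.          0.        ]
tool delta [ 0.3408 -0.0297 -0.0704] len 0.3493 at [ 0.1906 -0.5159  0.2297] t 1.05
```

Request:
{"op": "carry_out", "data": {
  "motion": [
    {"xyz": [0,0,0],"rotation": [0,0,0.0865]},
    {"xyz": [0,0,0],"rotation": [0,0,0.0865]},
    {"xyz": [0.02,-0.004,0]},
    {"xyz": [0.035,-0.007,0]},
    {"xyz": [0.04,-0.007,0]},
    {"xyz": [0.04,-0.007,0]},
    {"xyz": [0.04,-0.007,0]},
    {"xyz": [0.04,-0.007,0]},
    {"xyz": [0.04,-0.007,0]},
    {"xyz": [0.04,-0.007,0]},
    {"xyz": [0.04,-0.007,0]},
    {"xyz": [0.035,-0.007,0]},
    {"xyz": [0.02,-0.004,0]},
    {"xyz": [0,0,0]},
    {"xyz": [0,0,0]}
  ],
  "fingers": 0.65
}}

```text
schema error: expected keys xyz, rotation
```

```bash
cat > pin.py <<'E'
from h import *
import sys
im=camera("wrist");p=camera_params("wrist");st=read_state();print(np.round(st["ee_pos"],4),np.round(st["tcp_rot"],3),st["time"])
save(sys.argv[1],im)
for t in sys.argv[2:]:
    print(t,[(np.round(r["point"],1).tolist(),round(r["conf"],2)) for r in tip_of(t,"wrist")][:4])
import pickle;pickle.dump(p,open("p_%s.pkl"%sys.argv[1],"wb"))
E
python3 pin.py w1 weight_pan_top rider_fin scale
```

```text
[ 0.1906 -0.5159  0.2297] [-0.     0.984  0.176 -0.   ] 1.1
weight_pan_top []
rider_fin []
scale []
```

View pics/w1.png

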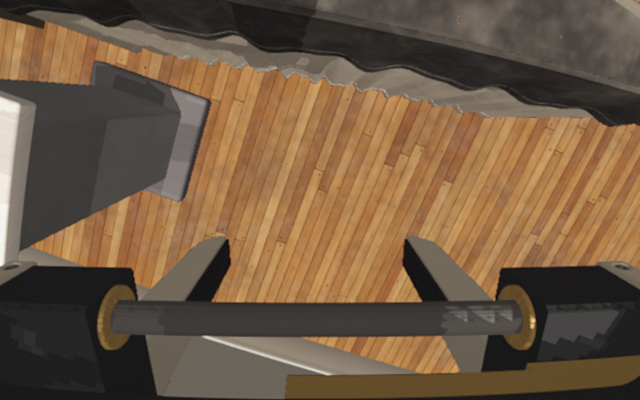

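The move was refused because every row needs "rotation". The picture shows only the floor, with the fingertips at about (228,240) and (408,240).

Request:
{"op": "carry_out", "data": {
  "motion": [
    {"xyz": [0,0,0],"rotation": [0,0,0.0865]},
    {"xyz": [0,0,0],"rotation": [0,0,0.0865]},
    {"xyz": [0.02,-0.004,0],"rotation": [0,0,0]},
    {"xyz": [0.035,-0.007,0],"rotation": [0,0,0]},
    {"xyz": [0.04,-0.007,0],"rotation": [0,0,0]},
    {"xyz": [0.04,-0.007,0],"rotation": [0,0,0]},
    {"xyz": [0.04,-0.007,0],"rotation": [0,0,0]},
    {"xyz": [0.04,-0.007,0],"rotation": [0,0,0]},
    {"xyz": [0.04,-0.007,0],"rotation": [0,0,0]},
    {"xyz": [0.04,-0.007,0],"rotation": [0,0,0]},
    {"xyz": [0.04,-0.007,0],"rotation": [0,0,0]},
    {"xyz": [0.035,-0.007,0],"rotation": [0,0,0]},
    {"xyz": [0.02,-0.004,0],"rotation": [0,0,0]},
    {"xyz": [0,0,0],"rotation": [0,0,0]},
    {"xyz": [0,0,0],"rotation": [0,0,0]}
  ],
  "fingers": 0.65
}}

```text
time: 2.75
ee_pos: [0.5613, -0.3758, 0.2292]
tcp_rot: [-0.0, 0.996, 0.091, -0.0]
contact_force: [0.4, 0.1, -0.1]
grip_width: 0.0604
grip_force: 0.0
```

```bash
python3 pin.py w2 weight_pan_top rider_fin scale
```

```text
[ 0.5607 -0.3763  0.2294] [-0.     0.996  0.09  -0.   ] 2.8
weight_pan_top [([316.1, 177.1], 0.96)]
rider_fin [([114.1, 258.8], 0.6)]
scale [([187.4, 162.0], 0.68)]
```

View pics/w2.png

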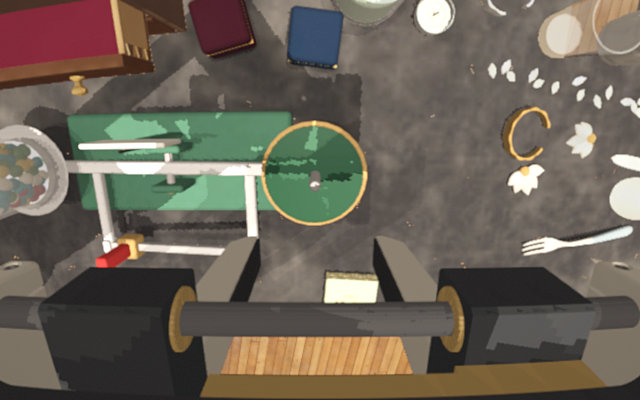

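The wrist view shows the whole weight pan (x 262–368, y 121–226), the pin near (316,180), the beam horizontal in the image, and the red fin at about (115,256).

Run:
```python
from h import *
import pickle
p=pickle.load(open("p_w2.pkl","rb"));im=cv2.imread("pics/w2.png")
m=masks_of("weight_pan_top","wrist")
for q in m[:2]: 
    c=max(cv2.findContours(q["pixels"].astype(np.uint8),0,1)[0],key=cv2.contourArea);e=cv2.fitEllipse(c);print(q["box"],q["conf"],e,atz(p,e[0],.091))
print("pan",atz(p,(315,173.5),.091))
s=cv2.cvtColor(im,cv2.COLOR_BGR2HSV)[155:200,300:332]
print("\n".join(" ".join("%3d"%v for v in r) for r in cv2.cvtColor(im,6)[166:194,304:328]))
print("\n".join(" ".join("%3d"%v for v in r[4:28]) for r in s[11:39:2,:,1]))
# predicted pin centered at pan centre
C=atz(p,(315,173.5),.091);print(proj(p,C),proj(p,C+[0,0,.042]))
```

```text
pan [ 0.57694977 -0.37184733  0.091     ]
 80  81  81  81  81  82  81  82  82  81  80  80  82  81  82  81  82  82  82  82  82  82  82  82
 80  82  82  81  81  82  81  81  81  82  83  81  83  83  81  82  80  81  83  82  80  83  82  82
 81  80  82  80  82  81  82  81  80  82  81  80  81  81  82  82  82  81  83  81  82  82  82  83
 81  81  81  80  80  80  81  81  80  81  81  82  82  80  81  80  81  81  81  82  81  83  82  82
 79  80  81  81  79  80  79  83  84  88  90  93  91  86  83  81  82  82  83  81  81  82  81  81
 78  81  80  80  81  80  82  88  99 106 110 111 109 102  94  84  80  81  81  81  81  81  83  82
 79  77  76  79  79  80  86  98 107 111 113 113 114 113 105  94  84  81  82  80  81  81  82  81
100  94  94  89  80  79  90 104 110 112 112 113 112 114 111 101  86  78  81  82  81  81  81  81
132 132 131 119  92  77  86 104 110 111 112 114 114 114 112 107  91  82  80  81  81  82  80  76
138 139 140 131 102  76  88 107 110 112 113 114 113 114 113 106  93  82  80  81  80  82  80  75
137 135 134 130 107  86  95 108 113 112 114 114 115 114 113 107  94  83  79  80  82  82  80  73
13
[... 2315 characters left out ...]
96  91  59  32  37  36  35  34  35  34  35  36  32  32  76 117 101  95  96 103 108
 95  98  99  96  88  52  32  33  30  26  25  25  26  28  32  33  42  83  97  93  91  94  92  92
 98 100 100 100  82  37  32  26  13   8  22  25  25  24  26  32  32  85  98  98  96  96  96  95
 95 100  98 100  86  39  34  29  28  28  28  32  31  32  33  33  43  87  99  98  94  92  94  95
 98  97  97 100  99  72  35  32  34  34  32  33  35  34  31  42  72  94  93  91  90  90  90  92
 97  99  97  99 100 101  90  63  35  32  33  33  30  35  59  89  95  95  93  96  94  94  94  96
 98  97  99  98  99  97  99  98  98  95  95  94  97  99 101  98  94  96  93  94  94  96  94  94
[315.  173.5] [314.81351923 184.13372121]
```

Run:
```python
from h import *
import pickle
p=pickle.load(open("p_w2.pkl","rb"))
X=atz(p,(314.7,184.8),.133);print("pin",X,"tool off",tool(X-read_state()["ee_pos"]))
goto((.565,-.374,.25));goto((.437,.124,.25))
```

```text
pin [ 0.57642093 -0.37185571  0.133     ] tool off [ 0.01661957 -0.00200833  0.09690862]
tool delta [ 0.005  -0.0019 -0.0201] len 0.0208 at [ 0.5604 -0.3768  0.2299] t 3.0
tool delta [-0.0322 -0.5148 -0.0202] len 0.5162 at [ 0.5604 -0.3768  0.2299] t 3.0
```

Request:
{"op": "carry_out", "data": {
  "motion": [
    {"xyz": [-0.03,-0.01,-0.01],"rotation": [0,0,0]},
    {"xyz": [-0.035,-0.03,-0.01],"rotation": [0,0,0]},
    {"xyz": [-0.035,-0.04,0],"rotation": [0,0,0]},
    {"xyz": [0,-0.045,0],"rotation": [0,0,0]},
    {"xyz": [0,-0.045,0],"rotation": [0,0,0]},
    {"xyz": [0,-0.045,0],"rotation": [0,0,0]},
    {"xyz": [0,-0.045,0],"rotation": [0,0,0]},
    {"xyz": [0,-0.045,0],"rotation": [0,0,0]},
    {"xyz": [0,-0.045,0],"rotation": [0,0,0]},
    {"xyz": [0,-0.045,0],"rotation": [0,0,0]},
    {"xyz": [0,-0.045,0],"rotation": [0,0,0]},
    {"xyz": [0.022,-0.04,0],"rotation": [0,0,0]},
    {"xyz": [0.022,-0.022,0],"rotation": [0,0,0]},
    {"xyz": [0.022,-0.01,0.02],"rotation": [0,0,0]},
    {"xyz": [0,0,0.04],"rotation": [0,0,0]},
    {"xyz": [0,0,0.04],"rotation": [0,0,0]},
    {"xyz": [0,0,0.02],"rotation": [0,0,0]},
    {"xyz": [0,0,0],"rotation": [0,0,0]},
    {"xyz": [0,0,0],"rotation": [0,0,0]}
  ]
}}

```text
time: 4.9
ee_pos: [0.4388, 0.1192, 0.1303]
tcp_rot: [0.0, 0.996, 0.09, 0.0]
contact_force: [0.4, 0.2, -0.5]
grip_width: 0.0604
grip_force: 0.0
```

```bash
python3 pin.py w3 weight_centre weight
python3 - <<'E'
from h import *
import pickle
p=pickle.load(open("p_w3.pkl","rb"));im=cv2.imread("pics/w3.png")
h=cv2.cvtColor(im,cv2.COLOR_BGR2HSV);b=cv2.inRange(h,(12,90,90),(35,255,255))
for c in cv2.findContours(b,2,1)[0]:
    if cv2.contourArea(c)>40:print(cv2.boundingRect(c),cv2.contourArea(c),np.round(cv2.fitEllipse(c)[0],1) if len(c)>4 else "")
E
```

```text
[0.4394 0.1193 0.131 ] [0.    0.996 0.09  0.001] 4.95
weight_centre [([311.2, 179.7], 0.93), ([387.9, 230.4], 0.79), ([426.4, 137.0], 0.67)]
weight [([385.1, 224.4], 0.79), ([313.8, 175.5], 0.74), ([421.0, 135.1], 0.65)]
(201, 336, 406, 63) 10774.5 [379.1 373.3]
(437, 286, 28, 67) 861.0 [450.7 319.2]
(169, 286, 27, 66) 855.0 [181.9 318.9]
(372, 213, 37, 32) 735.5 [389.9 227.6]
(590, 177, 13, 10) 54.5 [596.  181.6]
(618, 170, 22, 25) 206.5 [628.7 181. ]
(282, 154, 58, 57) 2227.0 [312.6 182.5]
(307, 178, 13, 7) 54.5 [313.2 181. ]
(629, 138, 11, 28) 147.0 [635.1 155.3]
(387, 98, 93, 82) 5875.0 [434.  136.9]
(620, 0, 20, 8) 117.5 [630.2   3.2]
(561, 0, 14, 8) 55.5 [566.    2.9]
(110, 0, 137, 286) 13751.0 [192.2 157.7]
(77, 0, 55, 18) 497.5 [107.2   7.8]
```

View pics/w3.png

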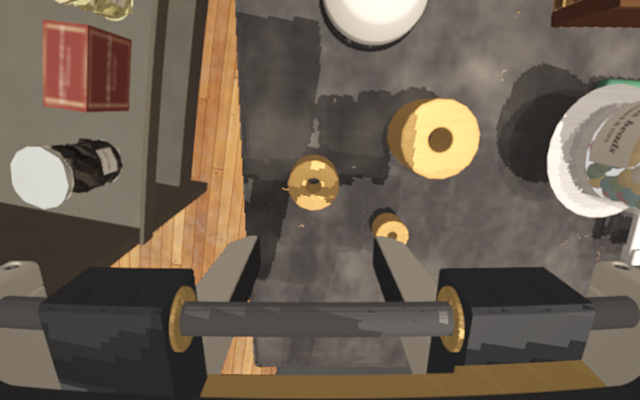

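The middle ring is at about (314,184) with its hole at (313,183). The small ring is at (391,230), just inside the right fingertip's column, and the large one at (434,138).

Run:
```python
from h import *
import pickle
p=pickle.load(open("p_w3.pkl","rb"));im=cv2.imread("pics/w3.png");g=cv2.cvtColor(im,6)
print("\n".join("%d: "%(172+i)+" ".join("%3d"%v for v in r) for i,r in enumerate(g[172:196,302:326])))
print([("r%d"%r,g[r,284:344:1][:10].tolist(),g[r,332:344].tolist()) for r in (184,188)], g[200:216,314].tolist())
s=[read_state() for _ in range(3)];e=s[0]["ee_pos"];print(e)
for uv in((313.5,183.5),(314,184.5)): X=atz(p,uv,.034);print(X,tool(X-e))
k=camera_params("wrist");print(np.array(k["T"])[:3,3],np.array(p["T"])[:3,3])
for c in ((.4195,.0515,.02),):print(tool(np.array(c)-e))
print(atz(p,(393,235),.022), tool(atz(p,(393,235),.022)-e))
```

```text
172: 158 158 159 160 161 161 159 159 159 160 158 157 157 157 156 156 156 156 158 159 157 158 158 159
173: 157 158 157 158 159 160 158 159 158 158 158 156 156 156 157 156 156 156 158 158 158 157 157 159
174: 156 157 157 157 159 159 157 157 158 157 157 156 155 155 156 156 156 155 156 157 158 156 157 158
175: 157 157 157 156 157 158 157 156 156 158 156 155 156 156 156 156 155 155 155 157 157 157 155 157
176: 156 156 156 156 157 158 158 157 157 157 155 153 152 153 154 155 155 155 154 156 156 157 155 157
177: 154 155 156 155 155 155 154 151 148 145 142 138 136 140 147 151 152 154 154 155 156 155 155 154
178: 154 153 154 154 153 147 131 121 113 102  95  90  91 100 118 133 145 151 153 154 154 156 156 155
179: 154 163 170 156 148 139 111  86  74  65  62  61  60  64  72  89 114 138 148 152 154 155 154 154
180: 159 189 208 186 158 124  84  60  58  57  56  51  51  48  48  50  73 110 146 161 155 152 153 153
181: 170 205 224 218 186 125  71  49  47  52  49  45  47  45  45  45  58 102 163 192 182 171 156 152
182: 193 223 227 216 170 108  79  67  52  48  41  41  42  44  47  58  71  98 151 198 217 2
[... 1294 characters left out ...]
4 149 129 120 119 113 111 113
[('r184', [40, 42, 45, 80, 125, 151, 155, 153, 153, 152], [157, 156, 143, 122, 117, 115, 101, 71, 48, 52, 68, 78]), ('r188', [105, 90, 85, 104, 112, 113, 116, 116, 115, 113], [114, 116, 115, 118, 117, 117, 109, 98, 94, 94, 91, 87])] [211, 209, 209, 208, 207, 206, 206, 207, 209, 201, 143, 97, 98, 99, 98, 96]
[0.43975355 0.11941218 0.1313896 ]
[0.4561551  0.12472677 0.034     ] [ 0.01674763 -0.00234248  0.09744752]
[0.45545252 0.12421066 0.034     ] [ 0.01596389 -0.00196072  0.09744499]
[0.51207746 0.1331553  0.28614668] [0.51195903 0.13300357 0.28571623]
[-0.03249382  0.06311592  0.11131238]
[0.42198414 0.05076278 0.022     ] [-0.03017517  0.06428781  0.10932115]
```

Request:
{"op": "carry_out", "data": {
  "motion": [
    {"xyz": [0.0155,-0.002,0.01],"rotation": [0,0,0]},
    {"xyz": [0,0,0.035],"rotation": [0,0,0]},
    {"xyz": [0,0,0.035],"rotation": [0,0,0]},
    {"xyz": [0,0,0.02],"rotation": [0,0,0]},
    {"xyz": [0,0,0.013],"rotation": [0,0,0]},
    {"xyz": [0,0,0],"rotation": [0,0,0]}
  ]
}}

```text
time: 5.65
ee_pos: [0.453, 0.1242, 0.0162]
tcp_rot: [-0.0, 0.996, 0.09, -0.001]
contact_force: [0.4, 0.5, 0.4]
grip_width: 0.0603
grip_force: 0.0
```

Request:
{"op": "carry_out", "data": {
  "motion": [
    {"xyz": [0,0,0],"rotation": [0,0,0]},
    {"xyz": [0,0,0],"rotation": [0,0,0]},
    {"xyz": [0,0,0],"rotation": [0,0,0]},
    {"xyz": [0,0,0],"rotation": [0,0,0]},
    {"xyz": [0,0,0],"rotation": [0,0,0]},
    {"xyz": [0,0,0],"rotation": [0,0,0]}
  ],
  "fingers": 0.35,
  "newtons": 15
}}

```text
time: 6.25
ee_pos: [0.4543, 0.1244, 0.0178]
tcp_rot: [0.0, 0.996, 0.09, 0.001]
contact_force: [-0.9, 1.3, 6.9]
grip_width: 0.0399
grip_force: 15.0
```

Request:
{"op": "carry_out", "data": {
  "motion": [
    {"xyz": [0,0,-0.02],"rotation": [0,0,0]},
    {"xyz": [0,0,-0.045],"rotation": [0,0,0]},
    {"xyz": [-0.02,0,-0.045],"rotation": [0,0,0]},
    {"xyz": [-0.023,0.01,-0.04],"rotation": [0,0,0]},
    {"xyz": [-0.023,0.03,-0.03],"rotation": [0,0,0]},
    {"xyz": [0,0.04,-0.02],"rotation": [0,0,0]},
    {"xyz": [0,0.045,0],"rotation": [0,0,0]},
    {"xyz": [0,0.045,0],"rotation": [0,0,0]},
    {"xyz": [0,0.045,0],"rotation": [0,0,0]},
    {"xyz": [0,0.045,0],"rotation": [0,0,0]},
    {"xyz": [0,0.045,0],"rotation": [0,0,0]},
    {"xyz": [0,0.045,0],"rotation": [0,0,0]},
    {"xyz": [0,0.045,0],"rotation": [0,0,0]},
    {"xyz": [0,0.045,0],"rotation": [0,0,0]},
    {"xyz": [0.025,0.035,0],"rotation": [0,0,0]},
    {"xyz": [0.03,0.02,0],"rotation": [0,0,0]},
    {"xyz": [0.03,0.01,0],"rotation": [0,0,0]},
    {"xyz": [0,0,0],"rotation": [0,0,0]},
    {"xyz": [0,0,0],"rotation": [0,0,0]},
    {"xyz": [0,0,0],"rotation": [0,0,0]}
  ]
}}

```text
time: 8.25
ee_pos: [0.5618, -0.3683, 0.2161]
tcp_rot: [-0.001, 0.996, 0.09, -0.001]
contact_force: [0.1, 0.5, -3.3]
grip_width: 0.0401
grip_force: 15.0
```

```bash
cat > pos.py <<'E'
from h import *
e=[];q=[]
for _ in range(6):
    st=read_state();e.append(st["ee_pos"]);camera("top")
e=np.mean(e,0);d=np.array([.5764,-.3719,e[2]])-e
print(e,tool(d),st["time"],st["contact_force"],st["grip_width"],st["tcp_rot"],st["joints"])
E
python3 pos.py; python3 pin.py w4 weight_centre weight_pan_top
```

```text
[ 0.56198589 -0.36862774  0.21687291] [1.35926206e-02 5.80645207e-03 7.24766651e-06] 8.5 [-0.2384992  -0.25069461 -2.06484382] 0.04011028023008282 [2.14479359e-04 9.95931486e-01 9.01132989e-02 1.50201953e-04] [-7.46111596e-01  4.87391953e-01  1.22754892e+00 -6.52000722e-05
  1.42613209e+00  6.44222695e-01]
[ 0.5625 -0.369   0.2171] [0.    0.996 0.09  0.   ] 8.6
weight_centre [([313.9, 263.0], 0.76)]
weight_pan_top [([323.3, 180.0], 0.83)]
```

View pics/w4.png

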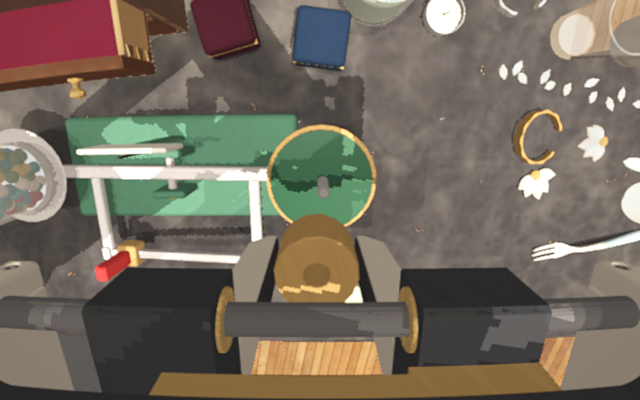

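The ring is held between the pads, with its top hole at about (316,274). The pin on the pan runs from (322,181) to (324,192).

Run:
```python
from h import *
import pickle
p=pickle.load(open("p_w4.pkl","rb"));im=cv2.imread("pics/w4.png");e=np.array([.56199,-.36863,.21687])
print(np.array(p["T"])[:3,3])
g=cv2.cvtColor(im,6)
s=cv2.cvtColor(im,cv2.COLOR_BGR2HSV)[:,:,1]
print("\n".join("%d: "%(174+i)+" ".join("%3d"%v for v in r) for i,r in enumerate(s[174:204,312:336])))
print("\n".join("%d: "%(260+2*i)+" ".join("%3d"%v for v in r) for i,r in enumerate(g[260:292:2,298:336])))
for uv in ((316,274),(317,275)):
  print("hole",tool(atz(p,uv,e[2]+.0165)-e))
for uv in ((323.5,191),(324,192)): print("pin",atz(p,uv,.133))
```

```text
[ 0.63530828 -0.35514093  0.37165255]
174:  98  93  96  97  96  97  97 100 100 105 102 103 100 101  99  99 106 108 107 100  97  99  98  98
175: 101 101  98  98  96  95 104 108  91  80  71  67  80  94  99 105 105 111 117 107 105 106 106 107
176:  97  99  98 101 101 106  96  58  40  29  27  29  31  47  85 109 115 111 110 110 111 111 117 110
177: 104  99 101 101 101  97  50  30  36  33  32  32  35  32  36  75 111 115 101 105 110 108 107 110
178: 101 100 100  97 102  69  32  34  34  32  34  34  34  34  32  43  95 113 112 108 110 110 115 108
179:  98  98  98 102  93  55  27  33  34  32  32  33  36  34  32  34  73 113 108 106 108 110 106 106
180: 102 101 103 102  82  44  32  34  34  34  32  32  30  30  33  31  56 120 111 104 104 111 109 109
181: 107 110 105 108  75  34  34  32  32  30  30  28  32  32  31  30  47 108 111 109 110 103 105 106
182: 106 111 106 106  70  32  32  32  32  32  32  32  32  34  32  29  44  96 109 106 109 108 106 106
183: 118 110 111 113  74  32  31  30  32  30  32  34  32  32  32  29  40  87 113 110 106 111 115 108
184: 117 113 109 113  77  32  33  32  32  32  32  32
[... 3961 characters left out ...]
116 124 152 186 207 213 213 211 211 210 200 182
286: 121 128 169 210 215 212 203 184 177 179 179 175 171 162 144 131 123 118 118 122 123 122 126 139 161 181 196 204 208 210 213 214 214 214 214 214 214 213
288: 170 148 174 211 215 213 213 216 216 216 215 216 215 215 213 210 204 199 199 201 203 204 205 209 211 211 213 215 215 215 215 215 214 214 213 213 213 212
290: 216 206 178 151 142 144 163 186 191 191 192 201 212 214 214 215 216 218 219 218 217 217 215 199 157 144 167 189 193 192 193 201 212 215 213 212 213 214
hole [ 1.08007724e-03 -2.48368780e-05 -1.64997285e-02]
hole [ 0.00057243  0.00043163 -0.0164997 ]
pin [ 0.57770005 -0.37129919  0.133     ]
pin [ 0.57702616 -0.37179878  0.133     ]
```

Request:
{"op": "carry_out", "data": {
  "motion": [
    {"xyz": [0.007,0.0026,0],"rotation": [0,0,0]},
    {"xyz": [0.0067,0.0026,0],"rotation": [0,0,0]},
    {"xyz": [0,0,0.02],"rotation": [0,0,0]},
    {"xyz": [0,0,0.025],"rotation": [0,0,0]},
    {"xyz": [0,0,0.014],"rotation": [0,0,0]},
    {"xyz": [0,0,0],"rotation": [0,0,0]},
    {"xyz": [0,0,0],"rotation": [0,0,0]}
  ]
}}

```text
time: 9.4
ee_pos: [0.5776, -0.3718, 0.1579]
tcp_rot: [-0.0, 0.996, 0.09, 0.0]
contact_force: [0.4, 0.3, -3.4]
grip_width: 0.0402
grip_force: 15.0
```

```bash
python3 pos.py; python3 pin.py w5
```

```text
[ 0.57785152 -0.37212022  0.15889035] [-1.38825216e-03 -4.77655407e-04 -2.20051497e-06] 9.65 [-0.60251047 -0.2061344  -3.65258899] 0.040086695018152825 [8.24992816e-04 9.95918526e-01 9.02496090e-02 7.84960624e-04] [-7.34133568e-01  5.49542738e-01  1.26828427e+00  3.34835841e-05
  1.32148836e+00  6.55909269e-01]
[ 0.5774 -0.3719  0.1585] [0.    0.996 0.09  0.   ] 9.75
```

Request:
{"op": "carry_out", "data": {
  "motion": [
    {"xyz": [0,0,0.004],"rotation": [0,0,0]},
    {"xyz": [0,0,0.004],"rotation": [0,0,0]},
    {"xyz": [0,0,0.003],"rotation": [0,0,0]},
    {"xyz": [0,0,0],"rotation": [0,0,0]},
    {"xyz": [0,0,0],"rotation": [0,0,0]}
  ]
}}

```text
time: 10.25
ee_pos: [0.5771, -0.3715, 0.1464]
tcp_rot: [-0.0, 0.996, 0.09, -0.0]
contact_force: [0.7, -0.2, -2.8]
grip_width: 0.0401
grip_force: 15.0
```

Request:
{"op": "carry_out", "data": {
  "motion": [
    {"xyz": [0,0,0.005],"rotation": [0,0,0]},
    {"xyz": [0,0,0.005],"rotation": [0,0,0]},
    {"xyz": [0,0,0.004],"rotation": [0,0,0]},
    {"xyz": [0,0,0],"rotation": [0,0,0]},
    {"xyz": [0,0,0],"rotation": [0,0,0]}
  ]
}}

```text
time: 10.75
ee_pos: [0.5771, -0.3716, 0.1324]
tcp_rot: [-0.0, 0.996, 0.09, -0.0]
contact_force: [-0.2, 0.3, -2.4]
grip_width: 0.0405
grip_force: 15.0
```

```bash
python3 pos.py; python3 pin.py w6
python3 - <<'E'
import cv2
a=cv2.imread("pics/w6.png")[100:300,150:420];cv2.imwrite("pics/w6c.png",cv2.resize(a,None,fx=2.9,fy=2.9))
E
```

```text
[ 0.57728804 -0.37170756  0.13277822] [-9.08168206e-04  2.95822534e-05 -2.29362218e-07] 11.0 [ 0.24338888 -0.5616958  -3.755602  ] 0.04013290024532798 [1.79354667e-04 9.95915753e-01 9.02870371e-02 1.76166167e-04] [-7.34137096e-01  5.69574328e-01  1.30012985e+00  1.58791340e-05
  1.27138590e+00  6.55834234e-01]
[ 0.5773 -0.3717  0.1328] [0.    0.996 0.09  0.   ] 11.1
```

View pics/w6c.png

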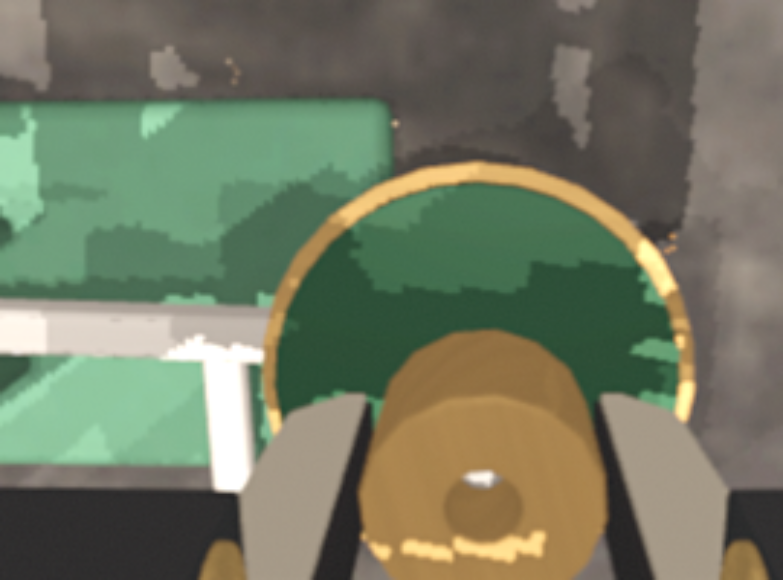

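The pin end shows inside the ring's hole (crop 482,478), and the pan has not been pressed down, so the ring is on the pin.

Request:
{"op": "carry_out", "data": {
  "motion": [
    {"xyz": [0,0,0.007],"rotation": [0,0,0]},
    {"xyz": [0,0,0.007],"rotation": [0,0,0]},
    {"xyz": [0,0,0.005],"rotation": [0,0,0]},
    {"xyz": [0,0,0.002],"rotation": [0,0,0]},
    {"xyz": [0,0,0],"rotation": [0,0,0]},
    {"xyz": [0,0,0],"rotation": [0,0,0]}
  ]
}}

```text
time: 11.7
ee_pos: [0.5773, -0.3717, 0.1117]
tcp_rot: [0.0, 0.996, 0.09, 0.0]
contact_force: [-0.9, 0.0, -3.3]
grip_width: 0.0404
grip_force: 15.0
```

Request:
{"op": "carry_out", "data": {
  "motion": [
    {"xyz": [0,0,0.0015],"rotation": [0,0,0]},
    {"xyz": [0,0,0.0015],"rotation": [0,0,0]},
    {"xyz": [0,0,0],"rotation": [0,0,0]}
  ]
}}

```text
time: 12.0
ee_pos: [0.5774, -0.3717, 0.1089]
tcp_rot: [0.0, 0.996, 0.09, 0.0]
contact_force: [0.5, 0.6, -3.5]
grip_width: 0.0404
grip_force: 15.0
```

```bash
python3 pos.py
```

```text
[ 0.57731775 -0.37174034  0.10887591] [-9.31504482e-04 -7.96308151e-06 -2.59201494e-07] 12.25 [-0.07879425  1.17352981 -1.9608151 ] 0.0400745386745384 [1.77154580e-04 9.95919277e-01 9.02481788e-02 1.66768512e-04] [-7.34183207e-01  5.89805462e-01  1.32696081e+00  4.63870939e-06
  1.22433980e+00  6.55869265e-01]
```

Request:
{"op": "carry_out", "data": {
  "motion": [
    {"xyz": [0,0,0.001],"rotation": [0,0,0]},
    {"xyz": [0,0,0.001],"rotation": [0,0,0]},
    {"xyz": [0,0,0],"rotation": [0,0,0]},
    {"xyz": [0,0,0],"rotation": [0,0,0]}
  ]
}}

```text
time: 12.7
ee_pos: [0.5773, -0.3719, 0.1069]
tcp_rot: [0.0, 0.996, 0.09, 0.0]
contact_force: [-0.1, -1.4, 0.6]
grip_width: 0.0403
grip_force: 15.0
```

Request:
{"op": "carry_out", "data": {
  "motion": [
    {"xyz": [0,0,0.001],"rotation": [0,0,0]},
    {"xyz": [0,0,0],"rotation": [0,0,0]},
    {"xyz": [0,0,0],"rotation": [0,0,0]}
  ]
}}

```text
time: 13.0
ee_pos: [0.5773, -0.372, 0.1058]
tcp_rot: [0.0, 0.996, 0.09, 0.0]
contact_force: [0.7, -1.4, -1.5]
grip_width: 0.0402
grip_force: 15.0
```

```bash
python3 pos.py
```

```text
[ 0.57734062 -0.37195042  0.10580239] [-9.16230468e-04 -2.18686136e-04 -3.42476732e-07] 13.25 [ 0.51542135 -2.0173443   1.44345768] 0.040345221810836385 [2.41722258e-04 9.95920933e-01 9.02297595e-02 1.65133739e-04] [-7.34270535e-01  5.92665450e-01  1.33006363e+00 -9.12785107e-05
  1.21828439e+00  6.55851987e-01]
```

Request:
{"op": "carry_out", "data": {
  "motion": [
    {"xyz": [0,0,0],"rotation": [0,0,0]},
    {"xyz": [0,0,0],"rotation": [0,0,0]},
    {"xyz": [0,0,0],"rotation": [0,0,0]},
    {"xyz": [0,0,0],"rotation": [0,0,0]}
  ],
  "fingers": 0.6
}}

```text
time: 13.7
ee_pos: [0.5771, -0.3713, 0.1054]
tcp_rot: [-0.0, 0.996, 0.09, -0.0]
contact_force: [0.5, -0.0, -0.3]
grip_width: 0.0558
grip_force: 0.0
```

Request:
{"op": "carry_out", "data": {
  "motion": [
    {"xyz": [0,0,-0.01],"rotation": [0,0,0]},
    {"xyz": [0,0,-0.03],"rotation": [0,0,0]},
    {"xyz": [0,0,-0.04],"rotation": [0,0,0]},
    {"xyz": [0,0,-0.04],"rotation": [0,0,0]},
    {"xyz": [-0.03,0,-0.01],"rotation": [0,0,0]},
    {"xyz": [-0.04,0,0],"rotation": [0,0,0]},
    {"xyz": [-0.04,-0.015,0],"rotation": [0,0,0]},
    {"xyz": [-0.01,-0.04,0],"rotation": [0,0,0]},
    {"xyz": [0,-0.04,0],"rotation": [0,0,0]},
    {"xyz": [0,-0.04,0],"rotation": [0,0,0]},
    {"xyz": [0,0,0],"rotation": [0,0,0]},
    {"xyz": [0,0,0],"rotation": [0,0,0]}
  ],
  "fingers": 0.6
}}

```text
time: 14.9
ee_pos: [0.4352, -0.2602, 0.237]
tcp_rot: [0.001, 0.996, 0.091, 0.001]
contact_force: [-0.6, -0.2, 0.1]
grip_width: 0.0556
grip_force: 0.0
```

```bash
python3 pos.py; python3 pin.py w7 rider_fin weight_centre weight_pan_top jar_pan_top scale bail_jar
```

```text
[ 0.43529617 -0.26123817  0.23620185] [ 1.19031042e-01  1.34119124e-01 -5.91937247e-05] 15.15 [ 0.7501795  -0.55955177  0.35015188] 0.05603600873497324 [ 2.76018740e-05  9.95960125e-01  8.97965657e-02 -6.81122218e-05] [-7.61074754e-01  1.78162707e-01  1.62404519e+00 -1.42624572e-04
  1.33943305e+00  6.29918912e-01]
[ 0.435  -0.2612  0.2353] [-0.     0.996  0.09  -0.   ] 15.25
rider_fin [([238.8, 157.1], 0.94)]
weight_centre [([48.8, 64.2], 0.89), ([48.2, 140.6], 0.76), ([484.0, 53.7], 0.61)]
weight_pan_top []
jar_pan_top []
scale [([300.7, 67.9], 0.56)]
bail_jar [([142.7, 65.1], 0.9)]
```

View pics/w7.png

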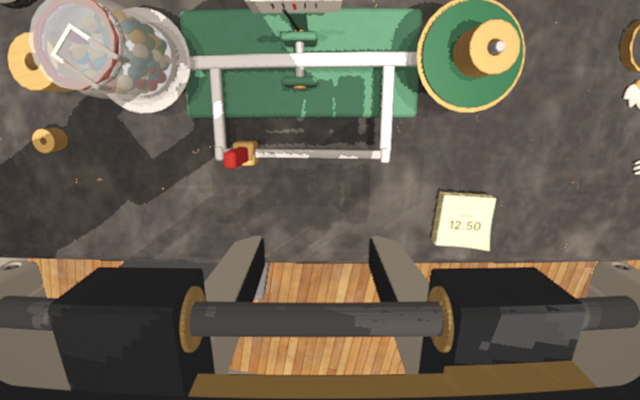

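The weight is seated with the pin poking through its hole at (497,46). The jar is standing on its pan and the fin is at (239,156), with clear space on both sides.

Run:
```python
from h import *
import pickle
p7=pickle.load(open("p_w7.pkl","rb"));p2=pickle.load(open("p_w2.pkl","rb"));t=camera_params("top")
print("tri",tri([(p7,(238.8,157.1)),(p2,(114.1,258.8))]),tri([(p7,(238.8,157.1)),(p2,(114.1,258.8)),(t,(312.5,240.8))]))
e=np.array([.4353,-.2612,.2362])
for z in(.07,.08):
  X=atz(p7,(238.8,157.1),z);print(z,X,tool(X-e))
print("bar ends",[atz(p7,u,.045) for u in((219,155),(385,155))],"pan",atz(p7,(471.5,54.5),.091),"pin",atz(p7,(500,46),.133))
goto((.447,-.18,.079))
```

```text
tri [ 0.44949677 -0.18429652  0.07505632] [ 0.44828204 -0.18130089  0.07043144]
0.07 [ 0.44874979 -0.18306734  0.07      ] [ 0.02728414 -0.07441898  0.16620903]
0.08 [ 0.45059989 -0.18508279  0.08      ] [ 0.02874104 -0.07210558  0.1562085 ]
bar ends [array([ 0.44267732, -0.15749622,  0.045     ]), array([ 0.47331053, -0.32574958,  0.045     ])] pan [ 0.57474488 -0.36834673  0.091     ] pin [ 0.57550719 -0.37064285  0.133     ]
tool delta [ 0.0264 -0.077   0.1566] len 0.1765 at [ 0.4349 -0.2605  0.2356] t 15.55
```

Request:
{"op": "carry_out", "data": {
  "motion": [
    {"xyz": [0.0275,-0.02,0],"rotation": [0,0,0]},
    {"xyz": [0,-0.035,0],"rotation": [0,0,0]},
    {"xyz": [0,-0.019,0.02],"rotation": [0,0,0]},
    {"xyz": [0,0,0.04],"rotation": [0,0,0]},
    {"xyz": [0,0,0.04],"rotation": [0,0,0]},
    {"xyz": [0,0,0.03],"rotation": [0,0,0]},
    {"xyz": [0,0,0.015],"rotation": [0,0,0]},
    {"xyz": [0,0,0.01],"rotation": [0,0,0]},
    {"xyz": [0,0,0],"rotation": [0,0,0]},
    {"xyz": [0,0,0],"rotation": [0,0,0]}
  ]
}}

```text
time: 16.55
ee_pos: [0.4492, -0.1831, 0.0813]
tcp_rot: [0.0, 0.996, 0.09, 0.0]
contact_force: [0.3, -0.7, -0.3]
grip_width: 0.0557
grip_force: 0.0
```

```bash
python3 pos.py; python3 pin.py w8
python3 - <<'E'
import cv2
a=cv2.imread("pics/w8.png")[0:300,160:480];cv2.imwrite("pics/w8c.png",cv2.resize(a,None,fx=2,fy=2))
E
```

```text
[ 0.44928722 -0.18313393  0.08160218] [0.09109372 0.20854766 0.00031431] 16.8 [ 0.1563471  -0.08017066 -0.12417421] 0.055982519941745745 [5.67701667e-04 9.95917983e-01 9.02584292e-02 6.81516136e-04] [-6.17434635e-01  3.00665415e-01  1.88467264e+00  2.88598919e-05
  9.54480773e-01  7.72582099e-01]
[ 0.4489 -0.1829  0.0812] [0.    0.996 0.09  0.   ] 16.9
```

View pics/w8c.png

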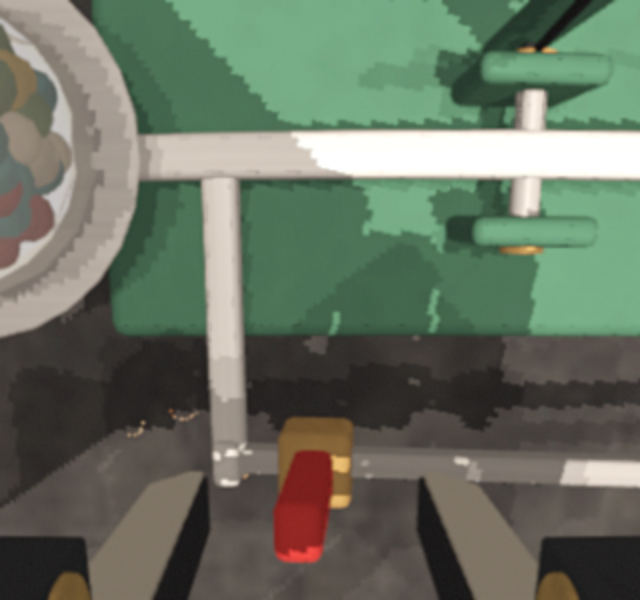

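The fin (crop 300,500) is midway between the fingers (208 and 420), over the bar and touching neither. Now a gentle push.

Request:
{"op": "carry_out", "data": {
  "motion": [
    {"xyz": [0,0.005,0],"rotation": [0,0,0]},
    {"xyz": [0,0.005,0],"rotation": [0,0,0]},
    {"xyz": [0,0.004,0],"rotation": [0,0,0]},
    {"xyz": [0,0.003,0],"rotation": [0,0,0]},
    {"xyz": [0,0.003,0],"rotation": [0,0,0]},
    {"xyz": [0,0.003,0],"rotation": [0,0,0]},
    {"xyz": [0,0.003,0],"rotation": [0,0,0]},
    {"xyz": [0,0.003,0],"rotation": [0,0,0]},
    {"xyz": [0,0.003,0],"rotation": [0,0,0]},
    {"xyz": [0,0.003,0],"rotation": [0,0,0]},
    {"xyz": [0,0.003,0],"rotation": [0,0,0]},
    {"xyz": [0,0.003,0],"rotation": [0,0,0]},
    {"xyz": [0,0.003,0],"rotation": [0,0,0]},
    {"xyz": [0,0.003,0],"rotation": [0,0,0]},
    {"xyz": [0,0.003,0],"rotation": [0,0,0]},
    {"xyz": [0,0.003,0],"rotation": [0,0,0]},
    {"xyz": [0,0.003,0],"rotation": [0,0,0]}
  ]
}}

```text
time: 18.6
ee_pos: [0.4588, -0.238, 0.0807]
tcp_rot: [0.0, 0.996, 0.09, 0.0]
contact_force: [-0.8, 1.7, 0.7]
grip_width: 0.0558
grip_force: 0.7
```

Request:
{"op": "carry_out", "data": {
  "motion": [
    {"xyz": [0,-0.004,0],"rotation": [0,0,0]},
    {"xyz": [0,-0.006,0],"rotation": [0,0,0]},
    {"xyz": [0,0,0],"rotation": [0,0,0]},
    {"xyz": [0,0,0],"rotation": [0,0,0]},
    {"xyz": [0,0,0],"rotation": [0,0,0]},
    {"xyz": [0,0,0],"rotation": [0,0,0]},
    {"xyz": [0,0,0],"rotation": [0,0,0]},
    {"xyz": [0,0,0],"rotation": [0,0,0]},
    {"xyz": [0,0,0],"rotation": [0,0,0]},
    {"xyz": [0,0,0],"rotation": [0,0,0]},
    {"xyz": [0,0,0],"rotation": [0,0,0]},
    {"xyz": [0,0,0],"rotation": [0,0,0]}
  ]
}}

```text
time: 19.8
ee_pos: [0.4569, -0.2279, 0.0807]
tcp_rot: [-0.0, 0.996, 0.09, 0.0]
contact_force: [-0.4, 1.6, 0.4]
grip_width: 0.0555
grip_force: 0.0
```

```bash
python3 pos.py; python3 pin.py w9 rider_fin
python3 - <<'E'
import cv2,numpy as np
a=cv2.imread("pics/w8.png");b=cv2.imread("pics/w9.png")
h=cv2.cvtColor(b,cv2.COLOR_BGR2HSV);r=cv2.inRange(h,(0,150,80),(6,255,255))|cv2.inRange(h,(174,150,80),(180,255,255));r[:180]=0
c=max(cv2.findContours(r,0,1)[0],key=cv2.contourArea);print(cv2.boundingRect(c))
t=np.hstack([cv2.resize(x[0:260,150:600] if 0 else x[0:290,20:620],None,fx=.66,fy=.66) for x in(b,)])
cv2.imwrite("pics/w9c.png",cv2.resize(b[0:290,:],None,fx=1.25,fy=1.25))
E
```

```text
[ 0.45689738 -0.22791994  0.08065184] [ 9.16684474e-02  1.63119671e-01 -7.17281725e-06] 20.05 [ 0.19391808  0.19745666 -0.49427142] 0.055803430499158826 [-2.88204967e-05  9.95914668e-01  9.02993554e-02 -2.51246066e-05] [-6.81411400e-01  3.42465982e-01  1.82331681e+00  7.55987539e-06
  9.75886070e-01  7.08535641e-01]
[ 0.4569 -0.2279  0.0807] [0.    0.996 0.09  0.   ] 20.15
rider_fin [([293.8, 255.6], 0.83)]
(276, 227, 34, 58)
```

View pics/w9c.png

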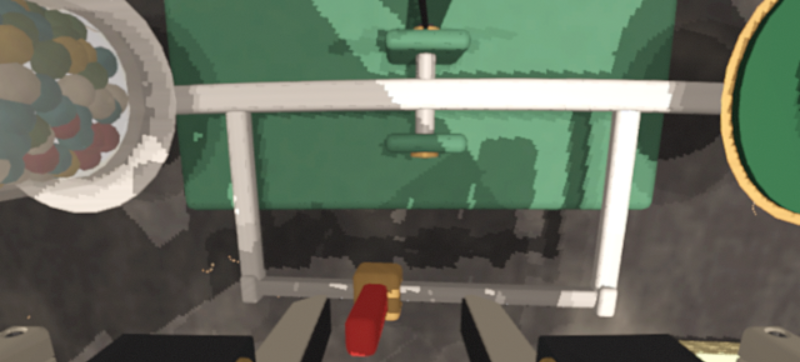

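The rider is now about a third of the way along its bar, near (375,290) in the crop. The bar runs from (250,290) to (605,300) and still slopes, so the jar side is still down. I've used my ten views, so from here I'll measure tilt numerically from the bar and beam lines.

Run:
```python
import cv2
b=cv2.imread("pics/w9.png");g=cv2.cvtColor(b,6);s=cv2.cvtColor(b,cv2.COLOR_BGR2HSV)[:,:,1]
for c in (220,240,265,335,350,365,390,420,450,470): print(c,"bar",g[216:246,c].tolist())
for c in (180,230,290,380,440,520): print(c,"beam",s[58:100,c].tolist())
```

```text
220 bar [69, 69, 69, 68, 70, 84, 97, 98, 102, 112, 118, 117, 117, 116, 117, 116, 116, 114, 116, 113, 100, 73, 64, 68, 68, 68, 68, 70, 70, 69]
240 bar [65, 66, 67, 65, 66, 74, 93, 98, 97, 102, 114, 118, 117, 117, 116, 116, 114, 113, 113, 115, 112, 93, 61, 72, 101, 115, 117, 117, 116, 116]
265 bar [68, 68, 69, 68, 68, 67, 75, 92, 96, 98, 133, 187, 200, 148, 113, 115, 116, 115, 113, 114, 114, 114, 96, 76, 73, 75, 74, 74, 74, 74]
335 bar [68, 69, 68, 67, 69, 68, 68, 67, 72, 90, 97, 95, 110, 154, 182, 191, 186, 151, 121, 115, 117, 115, 114, 116, 111, 83, 68, 65, 67, 66]
350 bar [67, 66, 66, 65, 67, 66, 66, 66, 65, 76, 94, 97, 101, 104, 113, 116, 119, 119, 118, 119, 118, 116, 115, 116, 115, 98, 74, 68, 69, 69]
365 bar [66, 64, 66, 64, 65, 66, 67, 67, 64, 71, 87, 97, 98, 101, 111, 115, 118, 118, 119, 119, 119, 117, 115, 116, 116, 110, 84, 66, 65, 67]
390 bar [66, 65, 65, 67, 67, 69, 67, 68, 68, 68, 77, 93, 95, 96, 114, 164, 204, 213, 202, 145, 114, 117, 117, 117, 116, 116, 117, 117, 116, 117]
420 bar [74, 75, 74, 74, 74, 77, 78, 84, 85, 84, 82, 86, 95, 96, 98, 103, 112, 116, 116, 117, 118, 
[... 649 characters left out ...]
 34, 79, 94, 89, 86, 85, 83, 84, 83, 85, 89]
290 beam [85, 87, 87, 90, 90, 44, 28, 28, 28, 29, 27, 27, 27, 27, 27, 27, 28, 28, 28, 27, 27, 28, 27, 28, 28, 28, 28, 29, 32, 34, 30, 75, 91, 92, 90, 86, 87, 89, 89, 86, 86, 84]
380 beam [81, 84, 89, 96, 49, 28, 21, 11, 3, 1, 1, 1, 1, 2, 1, 0, 0, 0, 0, 0, 0, 0, 0, 0, 0, 0, 6, 16, 24, 30, 52, 89, 92, 85, 84, 84, 82, 81, 79, 80, 80, 81]
440 beam [90, 88, 89, 99, 53, 29, 22, 14, 5, 1, 1, 2, 2, 2, 2, 1, 1, 0, 0, 0, 0, 0, 0, 0, 0, 0, 5, 13, 23, 34, 40, 81, 88, 84, 86, 83, 85, 83, 82, 81, 81, 82]
520 beam [86, 86, 85, 88, 94, 49, 33, 26, 23, 18, 9, 5, 5, 5, 6, 6, 5, 5, 4, 4, 3, 4, 3, 3, 3, 2, 3, 8, 15, 22, 29, 34, 44, 96, 90, 82, 84, 88, 84, 82, 86, 85]
```

```bash
cat > tilt.py <<'E'
from h import *
import sys,pickle
from scipy.optimize import least_squares
from scipy.ndimage import gaussian_filter1d as gf
def edges(im,p,guess):
    hsv=cv2.cvtColor(im,cv2.COLOR_BGR2HSV);g=gf(cv2.cvtColor(im,6).astype(float),.8,axis=0);s=gf(hsv[:,:,1].astype(float),.8,axis=0)
    out=[]
    for k in(0,1):
        for y in np.linspace(-.07,.07,57):
            u=proj(p,model(guess,k,y));c=int(round(u[0]));r=int(round(u[1]))
            if not(5<c<635 and 20<r<300): continue
            a=max(r-14,0);band=(s if k==0 else g)[a:r+15,c];d=np.diff(band)*(-1 if k==0 else 1)
            if k==1 and (hsv[r-6:r+12,c,1]>110).any(): continue
            pk=[i for i in range(1,len(d)-1) if d[i]>(12 if k==0 else 6) and d[i]>=d[i-1] and d[i]>=d[i+1]]
            if pk:
                i=pk[0];den=d[i-1]-2*d[i]+d[i+1];o=.5*(d[i-1]-d[i+1])/den if den else 0
                out.append((k,c,a+i+.5+o))
    return out
O=np.array([.547,-.2238]);YAW=.1808
def model(q,k,y):
    x0,dl,th,h=q; a=YAW+dl; xs=(.006 if k==0 else -.085)+x0
    return np.array([O[0]+xs*np.cos(a)-y*np.sin(a),O[1]+xs*np.sin(a)+y*np.cos(a),.045+h-y*np.tan(th)])
def run(name,h0=None):
    im=cv2.imread("pics/%s.png"%name);p=pickle.load(open("p_%s.pkl"%name,"rb"));q=np.array([0,0,.05,0.])
    for it in range(4):
        E=edges(im,p,q)
        def res(q):
            r=[]
            for k,c,row in E:
                y=0.
                ys=np.array([-.12,.12]);P=[proj(p,model(q,k,t)) for t in ys]
                for _ in range(3):
                    y=ys[0]+(c-P[0][0])*(ys[1]-ys[0])/(P[1][0]-P[0][0]);ys=np.array([y-.005,y+.005]);P=[proj(p,model(q,k,t)) for t in ys]
                y=(ys[0]+(c-P[0][0])*(ys[1]-ys[0])/(P[1][0]-P[0][0]));r.append(proj(p,model(q,k,y))[1]-row)
            return np.array(r)
        f=least_squares(res,q,loss="soft_l1",f_scale=.5,x_scale=[.01,.01,.1,.01]);q=f.x
    print(name,"x0,dyaw,theta,h",np.round(q,4),"n",len(E),sum(1 for e in E if e[0]),"med res",round(np.median(abs(res(q))),2))
if __name__=="__main__":
    for n in sys.argv[1:]: run(n)
E
time python3 tilt.py w8 w9 w7
```

```text
w8 x0,dyaw,theta,h [ 0.002  -0.0149  0.235  -0.0007] n 101 47 med res 0.22
w9 x0,dyaw,theta,h [ 0.0033 -0.0292  0.3465 -0.0106] n 99 46 med res 0.23
w7 x0,dyaw,theta,h [ 0.0044  0.0106  0.0329 -0.0128] n 104 47 med res 0.27
real	0m38.316s
user	0m38.142s
sys	0m0.503s
```

Request:
{"op": "carry_out", "data": {
  "motion": [
    {"xyz": [0,0.004,0],"rotation": [0,0,0]},
    {"xyz": [0,0.003,0],"rotation": [0,0,0]},
    {"xyz": [0,0.002,0],"rotation": [0,0,0]},
    {"xyz": [0,0.002,0],"rotation": [0,0,0]},
    {"xyz": [0,0.003,0],"rotation": [0,0,0]},
    {"xyz": [0,0.003,0],"rotation": [0,0,0]},
    {"xyz": [0,0.003,0],"rotation": [0,0,0]},
    {"xyz": [0,0.003,0],"rotation": [0,0,0]},
    {"xyz": [0,0.003,0],"rotation": [0,0,0]},
    {"xyz": [0,0.002,0],"rotation": [0,0,0]},
    {"xyz": [0,0,0],"rotation": [0,0,0]},
    {"xyz": [0,-0.003,0],"rotation": [0,0,0]},
    {"xyz": [0,-0.007,0],"rotation": [0,0,0]},
    {"xyz": [0,-0.005,0],"rotation": [0,0,0]}
  ]
}}

```text
time: 21.6
ee_pos: [0.459, -0.2399, 0.0806]
tcp_rot: [-0.0, 0.996, 0.09, -0.0]
contact_force: [-0.0, 0.8, -0.5]
grip_width: 0.0559
grip_force: 0.0
```

Request:
{"op": "carry_out", "data": {
  "motion": [
    {"xyz": [0,0,0],"rotation": [0,0,0]},
    {"xyz": [0,0,0],"rotation": [0,0,0]},
    {"xyz": [0,0,0],"rotation": [0,0,0]},
    {"xyz": [0,0,0],"rotation": [0,0,0]},
    {"xyz": [0,0,0],"rotation": [0,0,0]},
    {"xyz": [0,0,0],"rotation": [0,0,0]},
    {"xyz": [0,0,0],"rotation": [0,0,0]},
    {"xyz": [0,0,0],"rotation": [0,0,0]},
    {"xyz": [0,0,0],"rotation": [0,0,0]},
    {"xyz": [0,0,0],"rotation": [0,0,0]},
    {"xyz": [0,0,0],"rotation": [0,0,0]},
    {"xyz": [0,0,0],"rotation": [0,0,0]}
  ]
}}

```text
time: 22.8
ee_pos: [0.4593, -0.2407, 0.0807]
tcp_rot: [0.0, 0.996, 0.09, 0.0]
contact_force: [-0.0, 0.1, -0.7]
grip_width: 0.0554
grip_force: 0.0
```

```bash
python3 pin.py w10 rider_fin; python3 tilt.py w10
python3 - <<'E'
import cv2
b=cv2.imread("pics/w10.png")
h=cv2.cvtColor(b,cv2.COLOR_BGR2HSV);r=cv2.inRange(h,(0,150,80),(6,255,255))|cv2.inRange(h,(174,150,80),(180,255,255));r[:180]=0
print(cv2.boundingRect(max(cv2.findContours(r,0,1)[0],key=cv2.contourArea)))
E
```

```text
[ 0.4592 -0.2407  0.0807] [0.    0.996 0.09  0.   ] 22.85
rider_fin [([300.6, 257.3], 0.64)]
w10 x0,dyaw,theta,h [ 0.003  -0.0145  0.1983 -0.0077] n 101 47 med res 0.33
(282, 228, 31, 59)
```

Request:
{"op": "carry_out", "data": {
  "motion": [
    {"xyz": [0,0,-0.03],"rotation": [0,0,0]},
    {"xyz": [0,0,-0.04],"rotation": [0,0,0]},
    {"xyz": [0.02,0,-0.03],"rotation": [0,0,0]},
    {"xyz": [0.02,0,0],"rotation": [0,0,0]},
    {"xyz": [0,0,0],"rotation": [0,0,0]},
    {"xyz": [0,0,0],"rotation": [0,0,0]}
  ]
}}

```text
time: 23.5
ee_pos: [0.498, -0.2331, 0.18]
tcp_rot: [-0.0, 0.996, 0.091, -0.001]
contact_force: [-0.9, 0.3, 1.1]
grip_width: 0.0557
grip_force: 0.0
```

```bash
python3 pin.py w11
python3 - <<'E'
import cv2,numpy as np
b=cv2.imread("pics/w11.png");g=cv2.cvtColor(b,6).astype(int);h=cv2.cvtColor(b,cv2.COLOR_BGR2HSV)
ch=np.full(g.shape,'.');ch[g>170]='W';ch[g<45]='#';ch[(h[:,:,1]>110)&((h[:,:,0]<10)|(h[:,:,0]>170))]='R';ch[(h[:,:,1]>60)&(h[:,:,0]>50)&(h[:,:,0]<90)]='g'
for r in range(0,110,2): print("%3d"%r,"".join(ch[r,250:400]))
E
```

```text
[ 0.4975 -0.2331  0.1797] [-0.001  0.996  0.09  -0.001] 23.55
  0 .RRR.........R.RRRR...RR.R.RR.#R.RRR...RRRRRRR.RR##.RRR.R#RRRRRRRRRRRRRR.....RRRRR.............................#R#R.WWWW...RRRRRRRRRRRRRRRRRRRR#......
  2 ....RRR.RRRR.RRR#RRRRRRRRRRRRRRR.RRR........#R...R.R..R.........RR.R......RR....R..............................#RR#....RRRRRRRRRRRRRRRR#..............
  4 WW....RR.RRR..R...R....R.RR.....R.RR.RR.......RRRR.R...R....R...R.....R.R..R.RRRR................................RRRRRRRRRRRRRR#......................
  6 ......RR.RR....RR.RR.RR..RRRRRR.R.R.R...R.RRRRR....R.R.R.R..R.RRR#RRRRRRRRRRRRRRR................................#RRRRR#..............................
  8 ..........RR..R.R......R..RR.RRR.RRRRRRRRRRRRRR#RRRR..RR..R....R......................................................................................
 10 ...RRRRR.RRRRRRRRRRRRRRRR.R...R.......................................................................................................................
 12 ..RRRRRRRRR.............................................................................................
[... 6786 characters left out ...]
gggggggggggggggggggggggggggggggggggggggggggggggggggggggggggggggggggggggggggggggg
102 gggggggggggggggggggggggggggggggggggggggggggggggggggggggggg.#########.....ggggggggggggggggggggggggggggggggggggggggggggggggggggggggggggggggggggggggggggg
104 ggggggggggggggggggggggggggggggggggggggggggggggggggggggggggg................ggggggggggggggggggggggggggggggggggggggggggggggggggggggggggggggggggggggggggg
106 gggggggggggggggggggggggggggggggggggggggggggggggggggggggggggg.............ggggggggggggggggggggggggggggggggggggggggggggggggggggggggggggggggggggggggggggg
108 gggggggggggggggggggggggggggggggggggggggggggggggggggggggggggggggggggggggggggggggggggggggggggggggggggggggggggggggggggggggggggggggggggggggggggggggggggggg
```

Request:
{"op": "carry_out", "data": {
  "motion": [
    {"xyz": [-0.03,0,0],"rotation": [0,0,0]},
    {"xyz": [-0.03,0,0],"rotation": [0,0,0]},
    {"xyz": [0,0,0],"rotation": [0,0.14,0]},
    {"xyz": [0,0,0],"rotation": [0,0.14,0]},
    {"xyz": [0,0,0],"rotation": [0,0.14,0]},
    {"xyz": [0,0,0],"rotation": [0,0.14,0]},
    {"xyz": [0,0,0],"rotation": [0,0,0]},
    {"xyz": [0,0,0],"rotation": [0,0,0]}
  ]
}}

```text
time: 24.35
ee_pos: [0.438, -0.2443, 0.1797]
tcp_rot: [-0.026, 0.959, 0.085, 0.268]
contact_force: [-0.0, -0.9, 0.4]
grip_width: 0.0556
grip_force: 0.0
```

```bash
python3 pin.py w12 rider_fin scale
python3 - <<'E'
import cv2,numpy as np
from h import *
import pickle
p=pickle.load(open("p_w12.pkl","rb"))
a=.1808;X=lambda x,y,z:[.547+x*np.cos(a)-y*np.sin(a),-.2238+x*np.sin(a)+y*np.cos(a),z]
for q in((0,0,.045),(.03,0,.045),(.03,0,.13)):print(q,proj(p,X(*q)))
b=cv2.imread("pics/w12.png");g=cv2.cvtColor(b,6).astype(int);h=cv2.cvtColor(b,cv2.COLOR_BGR2HSV)
ch=np.full(g.shape,'.');ch[g>150]='W';ch[g<45]='#';ch[(h[:,:,1]>110)&((h[:,:,0]<10)|(h[:,:,0]>170))&(g>45)]='R';ch[(h[:,:,1]>60)&(h[:,:,0]>50)&(h[:,:,0]<90)]='g'
u=proj(p,X(.03,0,.13)).astype(int);v=proj(p,X(.03,0,.045)).astype(int)
for r in range(max(u[1]-16,0),v[1]+4,2): print("%3d"%r,"".join(ch[r,u[0]-60:u[0]+60]))
E
```

```text
[ 0.439  -0.2443  0.1802] [-0.025  0.959  0.086  0.268] 24.4
rider_fin [([306.2, 246.3], 0.61)]
scale [([315.3, 175.2], 0.82)]
(0, 0, 0.045) [316.17253859 159.66246931]
(0.03, 0, 0.045) [316.17784291 131.94308123]
(0.03, 0, 0.13) [315.9172647   80.54444142]
 64 RRRRRRRRRR..R.R........R....RRR...R....................................................######...##.RRRRRRRRRRRRRRR.#####
 66 ...R....................................................................................######...###RRRR#R##############
 68 ........................................................................................######...#################......
 70 .........................................................................................######...########.......WWWWWWW
 72 .........................................................................................#######.WW......WWWW.W.....R###
 74 .................................................................................................WWWWWW.....R###########
 76 ................WWWWWWWWWWWWWWWWWWWWWWWWWWWWWWWWWWWWWWWWWWWWWWWWWWWWWWWWWWWWWWWWWWWWWWWW
[... 2957 characters left out ...]
gggggggggggggg##ggggggggggggggggggggggggggggggggggggggggggggggggggggggggggg
126 gggggggggggggggggggggggggggggggggggggggggggggggggggggggggggg##gggggggggggggggggggggggggggggggggggggggggggggggggggggggggg
128 gggggggggggggggggggggggggggggggggggggggggggggggggggggggggggg##gggggggggggggggggggggggggggggggggggggggggggggggggggggggggg
130 gggggggggggggggggggggggggggggggggggggggggggggggggggggggggggggggggggggggggggggggggggggggggggggggggggggggggggggggggggggggg
132 gggggggggggggggggggggggggggggggggggggggggggggggggggggggggggggggggggggggggggggggggggggggggggggggggggggggggggggggggggggggg
134 gggggggggggggggggggggggggggggggggggggggggggggggggggggggggggggggggggggggggggggggggggggggggggggggggggggggggggggggggggggggg
```

The dial reads clearly. The red zero mark is at column 316, the needle tip at 311 and its foot at 316, so the beam floats at about +0.05 rad. The rider needs roughly 13 mm more.

Request:
{"op": "carry_out", "data": {
  "motion": [
    {"xyz": [0,0,0],"rotation": [0,-0.14,0]},
    {"xyz": [0,0,0],"rotation": [0,-0.14,0]},
    {"xyz": [0,0,0],"rotation": [0,-0.14,0]},
    {"xyz": [0,0,0],"rotation": [0,-0.14,0]},
    {"xyz": [0.021,0,0],"rotation": [0,0,0]},
    {"xyz": [0,0,0.04],"rotation": [0,0,0]},
    {"xyz": [0,0,0.04],"rotation": [0,0,0]},
    {"xyz": [0,0,0.019],"rotation": [0,0,0]},
    {"xyz": [0,0.005,0],"rotation": [0,0,0]},
    {"xyz": [0,0.004,0],"rotation": [0,0,0]},
    {"xyz": [0,0.003,0],"rotation": [0,0,0]},
    {"xyz": [0,0.002,0],"rotation": [0,0,0]},
    {"xyz": [0,0.002,0],"rotation": [0,0,0]},
    {"xyz": [0,0.002,0],"rotation": [0,0,0]},
    {"xyz": [0,0.002,0],"rotation": [0,0,0]},
    {"xyz": [0,0.002,0],"rotation": [0,0,0]},
    {"xyz": [0,0.002,0],"rotation": [0,0,0]},
    {"xyz": [0,0.002,0],"rotation": [0,0,0]},
    {"xyz": [0,0.002,0],"rotation": [0,0,0]},
    {"xyz": [0,0,0],"rotation": [0,0,0]}
  ]
}}

```text
time: 26.5
ee_pos: [0.4649, -0.2673, 0.0809]
tcp_rot: [-0.001, 0.996, 0.091, -0.001]
contact_force: [-0.3, -0.7, -0.5]
grip_width: 0.0561
grip_force: 0.0
```

Request:
{"op": "carry_out", "data": {
  "motion": [
    {"xyz": [0,-0.004,0],"rotation": [0,0,0]},
    {"xyz": [0,-0.006,0],"rotation": [0,0,0]},
    {"xyz": [0,-0.005,0],"rotation": [0,0,0]},
    {"xyz": [0,0,-0.04],"rotation": [0,0,0]},
    {"xyz": [0,0,-0.04],"rotation": [0,0,0]},
    {"xyz": [-0.021,0,-0.019],"rotation": [0,0,0]},
    {"xyz": [0,0,0],"rotation": [0,0.14,0]},
    {"xyz": [0,0,0],"rotation": [0,0.14,0]},
    {"xyz": [0,0,0],"rotation": [0,0.14,0]},
    {"xyz": [0,0,0],"rotation": [0,0.14,0]},
    {"xyz": [0,0,0],"rotation": [0,0,0]},
    {"xyz": [0,0,0],"rotation": [0,0,0]},
    {"xyz": [0,0,0],"rotation": [0,0,0]},
    {"xyz": [0,0,0],"rotation": [0,0,0]},
    {"xyz": [0,0,0],"rotation": [0,0,0]},
    {"xyz": [0,0,0],"rotation": [0,0,0]},
    {"xyz": [0,0,0],"rotation": [0,0,0]},
    {"xyz": [0,0,0],"rotation": [0,0,0]},
    {"xyz": [0,0,0],"rotation": [0,0,0]},
    {"xyz": [0,0,0],"rotation": [0,0,0]}
  ]
}}

```text
time: 28.5
ee_pos: [0.4417, -0.256, 0.1798]
tcp_rot: [-0.027, 0.958, 0.088, 0.271]
contact_force: [-0.1, 0.3, -0.1]
grip_width: 0.0557
grip_force: 0.0
```

```bash
cat > dial.py <<'E'
from h import *
import sys
im=camera("wrist");st=read_state();n=sys.argv[1];save(n,im);print(np.round(st["ee_pos"],4),st["time"])
b=im[:,:,::-1].copy();g=cv2.cvtColor(b,6).astype(float);h=cv2.cvtColor(b,cv2.COLOR_BGR2HSV)
red=(h[:,:,1]>110)&((h[:,:,0]<10)|(h[:,:,0]>170))&(g>45)
for r in range(83,96,2): print(r,"red",[c for c in range(280,360) if red[r,c]],"dial",np.where(g[r,240:400]>150)[0][[0,-1]]+240)
pts=[]
for r in range(88,130,1):
    d=np.clip(70-g[r,290:345],0,None)
    if d.sum()>20: pts.append((r,round(290+(d*np.arange(55)).sum()/d.sum(),2)))
print(pts[::3]);P=np.array(pts);print("needle col at 90, 128:",np.polyval(np.polyfit(P[:,0],P[:,1],1),[90,128]))
E
python3 dial.py w13
```

```text
[ 0.4416 -0.256   0.1798] 28.55
83 red [] dial [257 345]
85 red [] dial [259 344]
87 red [300, 301, 302] dial [259 344]
89 red [301, 302] dial [260 344]
91 red [301, 302] dial [260 344]
93 red [301, 302] dial [261 343]
95 red [302, 303] dial [262 343]
[(94, np.float64(300.25)), (97, np.float64(300.28)), (100, np.float64(300.36)), (103, np.float64(300.95)), (106, np.float64(300.55)), (109, np.float64(301.15)), (112, np.float64(301.06)), (115, np.float64(301.79)), (118, np.float64(301.52)), (121, np.float64(302.4)), (124, np.float64(302.4)), (127, np.float64(303.27))]
needle col at 90, 128: [299.49844873 302.88240498]
```

Request:
{"op": "carry_out", "data": {
  "motion": [
    {"xyz": [0,0,0],"rotation": [0,-0.14,0]},
    {"xyz": [0,0,0],"rotation": [0,-0.14,0]},
    {"xyz": [0,0,0],"rotation": [0,-0.14,0]},
    {"xyz": [0,0,0],"rotation": [0,-0.14,0]},
    {"xyz": [0.021,0,0],"rotation": [0,0,0]},
    {"xyz": [0,0,0.04],"rotation": [0,0,0]},
    {"xyz": [0,0,0.04],"rotation": [0,0,0]},
    {"xyz": [0,0,0.019],"rotation": [0,0,0]},
    {"xyz": [0,0.005,0],"rotation": [0,0,0]},
    {"xyz": [0,0.004,0],"rotation": [0,0,0]},
    {"xyz": [0,0.003,0],"rotation": [0,0,0]},
    {"xyz": [0,0.002,0],"rotation": [0,0,0]},
    {"xyz": [0,0.0015,0],"rotation": [0,0,0]},
    {"xyz": [0,0.0015,0],"rotation": [0,0,0]},
    {"xyz": [0,0.0015,0],"rotation": [0,0,0]},
    {"xyz": [0,0,0],"rotation": [0,0,0]},
    {"xyz": [0,0,0],"rotation": [0,0,0]}
  ]
}}

```text
time: 30.25
ee_pos: [0.4654, -0.2698, 0.0805]
tcp_rot: [-0.002, 0.996, 0.092, -0.001]
contact_force: [0.2, -0.1, -0.3]
grip_width: 0.0555
grip_force: 0.0
```

Request:
{"op": "carry_out", "data": {
  "motion": [
    {"xyz": [0,-0.004,0],"rotation": [0,0,0]},
    {"xyz": [0,-0.006,0],"rotation": [0,0,0]},
    {"xyz": [0,-0.005,0],"rotation": [0,0,0]},
    {"xyz": [0,0,-0.04],"rotation": [0,0,0]},
    {"xyz": [0,0,-0.04],"rotation": [0,0,0]},
    {"xyz": [-0.021,-0.015,-0.019],"rotation": [0,0,0]},
    {"xyz": [0,0,0],"rotation": [0,0.14,0]},
    {"xyz": [0,0,0],"rotation": [0,0.14,0]},
    {"xyz": [0,0,0],"rotation": [0,0.14,0]},
    {"xyz": [0,0,0],"rotation": [0,0.14,0]},
    {"xyz": [0,0,0],"rotation": [0,0,0]},
    {"xyz": [0,0,0],"rotation": [0,0,0]},
    {"xyz": [0,0,0],"rotation": [0,0,0]},
    {"xyz": [0,0,0],"rotation": [0,0,0]},
    {"xyz": [0,0,0],"rotation": [0,0,0]},
    {"xyz": [0,0,0],"rotation": [0,0,0]},
    {"xyz": [0,0,0],"rotation": [0,0,0]},
    {"xyz": [0,0,0],"rotation": [0,0,0]},
    {"xyz": [0,0,0],"rotation": [0,0,0]},
    {"xyz": [0,0,0],"rotation": [0,0,0]}
  ]
}}

```text
time: 32.25
ee_pos: [0.4394, -0.244, 0.1795]
tcp_rot: [-0.028, 0.959, 0.088, 0.269]
contact_force: [-0.3, -0.7, -0.5]
grip_width: 0.056
grip_force: 0.0
```

```bash
python3 dial.py w14
```

```text
[ 0.4394 -0.2441  0.1795] 32.3
83 red [] dial [274 361]
85 red [316, 317, 318] dial [275 360]
87 red [316, 317, 318] dial [275 360]
89 red [316, 317, 318] dial [276 359]
91 red [317, 318] dial [276 359]
93 red [] dial [276 359]
95 red [] dial [277 358]
[(93, np.float64(316.53)), (96, np.float64(316.51)), (99, np.float64(316.55)), (102, np.float64(316.71)), (105, np.float64(316.47)), (108, np.float64(316.8)), (111, np.float64(316.36)), (114, np.float64(316.46)), (117, np.float64(316.42)), (120, np.float64(316.76)), (123, np.float64(316.45)), (126, np.float64(316.52)), (129, np.float64(316.7))]
needle col at 90, 128: [316.50312945 316.50871503]
```

Run:
```python
from h import *
ims=[camera("wrist").astype(float) for _ in range(4)]
save("w15",ims[-1].astype(np.uint8));im=np.mean(ims,0);g=im.mean(2);rd=im[:,:,0]-im[:,:,2]
x=np.arange(640)
for r in range(84,93):
    w=np.clip(rd[r,308:328]-60,0,None); print(r,"red %.2f"%((w*x[308:328]).sum()/max(w.sum(),1)), g[r,290:346].astype(int).tolist() if r in(86,88) else "")
for r in range(88,102,2):print(r,g[r,308:326].astype(int).tolist(), np.clip(rd[r,308:326],0,None).astype(int).tolist())
for k in ims:
    gg=k.mean(2);c=[]
    for r in range(95,101):
        d=np.clip(150-gg[r,306:328],0,None);c.append((d*x[306:328]).sum()/d.sum())
    e=[]
    for r in range(110,126):
        d=np.clip(60-gg[r,306:328],0,None);e.append((d*x[306:328]).sum()/d.sum())
    # dial edges subpixel
    L=[];
    for r in range(84,100,2):
        a=gg[r];l=np.where(a[250:300]>150)[0][0]+250;l=l-(a[l]-150)/(a[l]-a[l-1]);q=np.where(a[340:380]>150)[0][-1]+340;q=q+(a[q]-150)/(a[q]-a[q+1]);L.append((l+q)/2)
    print("tip %.2f foot %.2f dialc %.2f"%(np.mean(c),np.mean(e),np.mean(L)))
```

```text
84 red 317.00 
85 red 317.25 
86 red 317.17 [154, 154, 154, 154, 150, 132, 110, 99, 132, 149, 146, 151, 154, 155, 153, 145, 121, 94, 122, 152, 155, 154, 154, 155, 154, 142, 110, 91, 110, 137, 152, 155, 154, 154, 155, 154, 140, 111, 121, 150, 155, 154, 154, 154, 153, 147, 135, 114, 115, 142, 154, 155, 154, 154, 154, 154]
87 red 317.34 
88 red 317.18 [154, 154, 155, 155, 150, 130, 106, 71, 112, 152, 157, 154, 154, 154, 148, 130, 106, 67, 108, 151, 156, 155, 154, 154, 150, 132, 99, 74, 98, 134, 153, 155, 154, 154, 155, 154, 134, 92, 112, 151, 156, 155, 154, 154, 155, 154, 134, 91, 103, 141, 154, 155, 154, 154, 154, 154]
89 red 317.20 
90 red 317.29 
91 red 317.43 
92 red 0.00 
88 [108, 151, 156, 155, 154, 154, 150, 132, 99, 74, 98, 134, 153, 155, 154, 154, 155, 154] [20, 26, 26, 26, 26, 25, 24, 32, 69, 106, 84, 46, 27, 25, 26, 26, 26, 26]
90 [106, 151, 157, 154, 154, 155, 156, 144, 108, 79, 99, 134, 153, 155, 154, 154, 155, 154] [20, 26, 26, 26, 26, 25, 26, 33, 64, 103, 86, 48, 27, 25, 26, 26, 26, 26]
92 [104, 149, 156, 154, 154, 155, 147, 115, 68, 58, 92, 133, 154, 155, 154, 154, 156, 
[... 174 characters left out ...]
5, 26, 26, 25, 25, 24, 16, 4, 27, 51, 45, 28, 25, 25, 26, 26, 25]
96 [149, 154, 153, 153, 147, 133, 120, 86, 37, 38, 92, 137, 153, 153, 153, 153, 153, 151] [26, 26, 26, 26, 25, 23, 21, 16, 6, 25, 46, 42, 29, 26, 26, 26, 26, 26]
98 [151, 153, 153, 150, 139, 128, 123, 105, 49, 47, 110, 150, 155, 153, 152, 152, 152, 152] [26, 26, 26, 26, 24, 23, 23, 20, 8, 10, 23, 27, 26, 25, 26, 26, 26, 26]
100 [152, 152, 152, 144, 129, 129, 132, 110, 49, 42, 108, 149, 154, 152, 151, 152, 152, 152] [26, 27, 26, 26, 25, 24, 25, 21, 10, 9, 22, 27, 27, 27, 27, 27, 27, 27]
tip 315.74 foot 316.47 dialc 317.48
tip 315.72 foot 316.42 dialc 317.46
tip 315.71 foot 316.39 dialc 317.43
tip 315.72 foot 316.40 dialc 317.46
```

Request:
{"op": "carry_out", "data": {
  "motion": [
    {"xyz": [0,0,0],"rotation": [0,-0.14,0]},
    {"xyz": [0,0,0],"rotation": [0,-0.14,0]},
    {"xyz": [0,0,0],"rotation": [0,-0.14,0]},
    {"xyz": [0,0,0],"rotation": [0,-0.14,0]},
    {"xyz": [0.021,0.015,0],"rotation": [0,0,0]},
    {"xyz": [0,0,0.04],"rotation": [0,0,0]},
    {"xyz": [0,0,0.04],"rotation": [0,0,0]},
    {"xyz": [0,0,0.019],"rotation": [0,0,0]},
    {"xyz": [0,0.005,0],"rotation": [0,0,0]},
    {"xyz": [0,0.004,0],"rotation": [0,0,0]},
    {"xyz": [0,0.003,0],"rotation": [0,0,0]},
    {"xyz": [0,0,0],"rotation": [0,0,0]},
    {"xyz": [0,0,0],"rotation": [0,0,0]}
  ]
}}

```text
time: 33.8
ee_pos: [0.465, -0.2663, 0.0811]
tcp_rot: [-0.003, 0.996, 0.093, -0.001]
contact_force: [0.4, -0.4, 1.0]
grip_width: 0.0553
grip_force: 0.0
```

Run:
```python
from h import *
E=[]
for _ in range(6): s=read_state();E.append(s["ee_pos"]);camera("top")
e=np.mean(E,0);print(e,tool(np.array([.4654,-.2698,.0805])-e),s["time"])
```

```text
[ 0.46472877 -0.26584567  0.08063618] [-7.12946370e-05  4.01122524e-03  1.03997355e-04] 34.05
```

Request:
{"op": "carry_out", "data": {
  "motion": [
    {"xyz": [0,0.002,0],"rotation": [0,0,0]},
    {"xyz": [0,0.0015,0],"rotation": [0,0,0]},
    {"xyz": [0,0.0012,0],"rotation": [0,0,0]},
    {"xyz": [0,0.001,0],"rotation": [0,0,0]},
    {"xyz": [0,0,0],"rotation": [0,0,0]},
    {"xyz": [0,0,0],"rotation": [0,0,0]},
    {"xyz": [0,-0.004,0],"rotation": [0,0,0]},
    {"xyz": [0,-0.006,0],"rotation": [0,0,0]},
    {"xyz": [0,-0.005,0],"rotation": [0,0,0]},
    {"xyz": [0,0,-0.04],"rotation": [0,0,0]},
    {"xyz": [0,0,-0.04],"rotation": [0,0,0]},
    {"xyz": [-0.021,-0.013,-0.019],"rotation": [0,0,0]}
  ]
}}

```text
time: 35.3
ee_pos: [0.443, -0.2499, 0.1827]
tcp_rot: [-0.001, 0.996, 0.093, 0.001]
contact_force: [-0.6, 0.2, 0.6]
grip_width: 0.0556
grip_force: 0.0
```

Request:
{"op": "carry_out", "data": {
  "motion": [
    {"xyz": [0,0,0],"rotation": [0,0.14,0]},
    {"xyz": [0,0,0],"rotation": [0,0.14,0]},
    {"xyz": [0,0,0],"rotation": [0,0.14,0]},
    {"xyz": [0,0,0],"rotation": [0,0.14,0]},
    {"xyz": [0,0,0],"rotation": [0,0,0]},
    {"xyz": [0,0,0],"rotation": [0,0,0]},
    {"xyz": [0,0,0],"rotation": [0,0,0]},
    {"xyz": [0,0,0],"rotation": [0,0,0]},
    {"xyz": [0,0,0],"rotation": [0,0,0]},
    {"xyz": [0,0,0],"rotation": [0,0,0]},
    {"xyz": [0,0,0],"rotation": [0,0,0]},
    {"xyz": [0,0,0],"rotation": [0,0,0]},
    {"xyz": [0,0,0],"rotation": [0,0,0]},
    {"xyz": [0,0,0],"rotation": [0,0,0]},
    {"xyz": [0,0,0],"rotation": [0,0,0]},
    {"xyz": [0,0,0],"rotation": [0,0,0]},
    {"xyz": [0,0,0],"rotation": [0,0,0]},
    {"xyz": [0,0,0],"rotation": [0,0,0]},
    {"xyz": [0,0,0],"rotation": [0,0,0]}
  ]
}}

```text
time: 37.2
ee_pos: [0.4401, -0.248, 0.179]
tcp_rot: [-0.03, 0.959, 0.088, 0.269]
contact_force: [0.0, 0.4, 0.6]
grip_width: 0.0558
grip_force: 0.0
```

```bash
cat > d2.py <<'E'
from h import *
x=np.arange(640)
for i in range(5):
    k=camera("wrist");k2=k.astype(float)
    if i==0: k0=k
    g=k2.mean(2);rd=k2[:,:,0]-k2[:,:,2];h=cv2.cvtColor(k,cv2.COLOR_RGB2HSV);o=[]
    for r in range(84,90):
        w=np.clip(rd[r,290:350]-60,0,None);o.append((w*x[290:350]).sum()/max(w.sum(),1))
    c=[(lambda d:(d*x[295:340]).sum()/d.sum())(np.clip(90-g[r,295:340],0,None)) for r in range(97,102)]
    e=[(lambda d:(d*x[295:340]).sum()/d.sum())(np.clip(60-g[r,295:340],0,None)) for r in range(110,126)]
    print("red %.2f tip %.2f foot %.2f"%(np.median(o),np.median(c),np.mean(e)))
save("d2",k0)
for r in range(86,104,2):print(r,g[r,308:328].astype(int).tolist())
print(read_state()["time"])
E
python3 d2.py
```

```text
red 312.63 tip 312.58 foot 312.78
red 312.64 tip 312.61 foot 312.77
red 312.64 tip 312.60 foot 312.84
red 312.64 tip 312.60 foot 312.82
red 312.63 tip 312.63 foot 312.83
86 [156, 154, 146, 121, 87, 88, 127, 153, 156, 155, 154, 155, 155, 154, 132, 100, 126, 152, 157, 155]
88 [155, 155, 150, 128, 87, 78, 122, 153, 157, 155, 154, 155, 156, 154, 131, 89, 123, 152, 157, 155]
90 [155, 156, 156, 142, 94, 77, 121, 153, 157, 156, 156, 156, 155, 146, 114, 88, 126, 154, 156, 155]
92 [155, 155, 149, 122, 70, 60, 101, 142, 155, 155, 155, 155, 155, 144, 107, 97, 135, 154, 156, 154]
94 [155, 156, 148, 116, 53, 37, 95, 141, 155, 155, 154, 154, 151, 139, 125, 133, 150, 155, 153, 153]
96 [153, 155, 146, 112, 48, 34, 95, 141, 155, 154, 153, 153, 154, 150, 146, 145, 152, 154, 153, 152]
98 [154, 153, 146, 114, 50, 32, 88, 136, 152, 153, 153, 153, 153, 153, 152, 153, 152, 152, 152, 153]
100 [152, 146, 132, 109, 52, 33, 88, 136, 153, 154, 153, 153, 152, 152, 152, 152, 153, 152, 152, 152]
102 [153, 145, 130, 109, 58, 34, 87, 134, 152, 153, 151, 151, 150, 151, 151, 152, 150, 151, 151, 150]
37.45
```

```bash
python3 -c "
from h import *
print(job_done())"
```

```text
the job is handed in; nothing more can be done
None
```

I seated the brass ring weight over the pin and pushed the rider until the needle stood still on the red zero mark (within about 0.1 pixel in the wrist view). I then handed the job in at about 37.5 s with the arm clear; no verdict came back.

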